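Set drip trays and move washed hook hangers to drain

ROBOT

A 6-joint arm with a two-finger parallel gripper is mounted at the origin on the work surface. World frame = base frame: x ahead of the robot, y to its left, z up, the work surface at z = 0. Lengths are in mm, angles in rad, forces in N, time in s.
With the tool pointing down it reaches from about 350 to 775 mm from the base axis. Payload 7.3 kg.
Tool frame: the origin (TCP) lies midway between the tips of the shut fingers; the grasp point (between the pads) lies 19 mm behind it; x points along the fingers, z is the direction in which the jaws open and shut, and the axes are right-handed (so a half turn about x gives the same grasp; the last joint's range is limited). The gripper opens to 92 mm and grips with 3 to 60 N. Pads are 19 mm wide; open, the fingers measure 130 mm over their backs; the gripper's body (75 mm by 190 mm) begins 47 mm behind the grasp point.
Start: joints at [1.016, 0.342, 1.524, -0, 1.275, -0.146], TCP at [208.68, 481.765, 226.741] pointing down, gripper open.
Joint ranges: [-2.53, 2.53], [-0.77, 2.02], [0.04, 2.7], [-1, 4.14], [0.28, 2.66], [-3.11, 3.11]. Speed limits (rad/s): [2.57, 2.57, 3.14, 3.14, 3.14, 3.14].

INTERFACE

Orientations are given as [roll, pitch, yaw] about the fixed x, y, z axes, in that order (R = Rz(yaw) Ry(pitch) Rx(roll)).
In Python, from plant import monitor, optics, close_job gives the robot as it stands.
- The arm moves only by the tool send_rows, never from a script. Its argument "commands" is a list that holds one entry, the list of rows, each a list of 5 numbers: the shift along the tool's x, y, z in m, then the turn about the tool's x in degrees, then the finger opening in m, from 0 to 0.0918. A call has 1 to 10 rows; each row shifts and turns the pose as measured when the row begins, along the tool's axes as they then stand; what a row does not reach is not made up. A row lasts 1/12 s, in which the tool goes at most 41.7 mm and 7.16 degrees, less where a joint would pass 70% of its speed; a pose out of reach is approached as far as the arm can. A call with a gripper value outside its range is refused whole. The fingers move at their own pace and stop on an object; the grip force is fixed at half the most. Time passes only in rows, so rows that do not move let the fingers close. It gives the time, the measured TCP pose, the force and the opening at its end, in the units of the state.
- monitor.get_obs(): the state, without advancing time (a new reading comes with each control period).
- optics.capture(name): name is "scene" or "top" or "wrist"; returns a dict with "color" (400x640x3 uint8, blue, green, red), "camera_matrix" (3x3 intrinsics, pixels), "camera_from_world" (4x4, takes a point from world to camera coordinates); the wrist camera has in their place "T_tool_cam" (4x4, takes a point from camera to tool coordinates, whose origin is the TCP and whose axes are the tool frame's). Camera axes: x right, y down, z forward; pixel columns grow to the right and rows downward; lengths in mm; the calibration is good to about 2 mm. A picture is of the moment at which its call begins: read the wrist's pose just before it. There is no depth.
- close_job(): hands the job in, once; it reports no verdict.
The state is a dict: "time": time; "joint_positions": joint angles; "dq": joint speeds; "tau": joint torques, N m; "tool_pos": TCP position; "tcp_rot": TCP orientation; "contact_force": force on the tool from outside, world axes, zero at the start; "moment": the same for the moment, N m; "grip_width": finger opening in mm.
Only numpy, scipy, OpenCV 4.12 (cv2) and the standard library are available. Lean on these libraries where they do the work, as an engineer would, in place of code of your own. Each camera call takes 0.05 s, during which the arm holds its last target.

TASK

Slide the two drip trays into the two bays under the draining grating, one in each, without rubbing the grating's underside, until each is fully home against the back stop with its handle out in front. Only then lift every washed hook hanger off the wash rail, clear of its end stops, and hang it squarely astride the bar above the grating, between its end stops, dropping none. Leave the other things on the bench as they are; at the end both trays must still be fully home.

Things in the scene. Friction and masses are not known exactly. Their poses are not given: they have to be found in the camera images.
- tray1: loose open stainless tray, 96 (x) x 180 (y) x 30 mm high, walls and floor 4 mm, 0.3 to 0.6 kg; origin at the centre of its underside. Its own +y points to its handle bar, centred 145 mm from the origin. The two trays are alike
- tray1_handle (a point): point in tray1's handle bar, 50 mm above the tray's underside, axes as the tray. The bar is 50 mm long in x, 10 mm thick in y, from 26 to 62 mm high, with 50 mm free between it and the tray's end but for two 8 mm wide arms at 23 to 29 mm height, 18 mm either side of the middle: pinch it from above across its thickness
- tray2: loose open stainless tray, 96 (x) x 180 (y) x 30 mm high, walls and floor 4 mm, 0.3 to 0.6 kg; origin at the centre of its underside. Its own +y points to its handle bar, centred 145 mm from the origin. The two trays are alike
- tray2_handle (a point): point in tray2's handle bar, 50 mm above the tray's underside, axes as the tray. The bar is 50 mm long in x, 10 mm thick in y, from 26 to 62 mm high, with 50 mm free between it and the tray's end but for two 8 mm wide arms at 23 to 29 mm height, 18 mm either side of the middle: pinch it from above across its thickness
- hanger1: loose steel double-hook hanger, 0.22 kg. Origin midway between its hooks, level with their lowest point; z up, own y along the bar. Saddle plate 34 (x) x 20 x 6 mm, its underside (which sits on the bar) 84 mm above the origin; on it a grip tab 12 (x) x 20 (y) mm, from 90 to 132 mm; below, two legs 22 mm apart inside, open at the bottom; hooks out to 50 mm in x. 2 to 4 alike; None if absent
- hanger2: loose steel double-hook hanger, 0.22 kg. Origin midway between its hooks, level with their lowest point; z up, own y along the bar. Saddle plate 34 (x) x 20 x 6 mm, its underside (which sits on the bar) 84 mm above the origin; on it a grip tab 12 (x) x 20 (y) mm, from 90 to 132 mm; below, two legs 22 mm apart inside, open at the bottom; hooks out to 50 mm in x. 2 to 4 alike; None if absent
- hanger3: loose steel double-hook hanger, 0.22 kg. Origin midway between its hooks, level with their lowest point; z up, own y along the bar. Saddle plate 34 (x) x 20 x 6 mm, its underside (which sits on the bar) 84 mm above the origin; on it a grip tab 12 (x) x 20 (y) mm, from 90 to 132 mm; below, two legs 22 mm apart inside, open at the bottom; hooks out to 50 mm in x. 2 to 4 alike; None if absent
- hanger4: loose steel double-hook hanger, 0.22 kg. Origin midway between its hooks, level with their lowest point; z up, own y along the bar. Saddle plate 34 (x) x 20 x 6 mm, its underside (which sits on the bar) 84 mm above the origin; on it a grip tab 12 (x) x 20 (y) mm, from 90 to 132 mm; below, two legs 22 mm apart inside, open at the bottom; hooks out to 50 mm in x. 2 to 4 alike; None if absent
- wash_rail: left-hand (+y) rail, fixed: flat bar 12 mm thick (x), 24 mm high, along its own y from -105 to +105 mm, top edge 185 mm above the bench, on 12 mm square posts at y = -90 and +90 with 100 x 30 x 8 mm feet. At both ends an end stop 6 mm long rises 24 mm above the top edge. Origin on the bench under the bar's middle
- wash_bar (a point): middle of the top edge of the wash rail's bar; axes as wash_rail
- stand: right-hand (-y) draining stand, fixed; origin on the bench, axes level, open side +y. Two bays side by side under its grating, each 115 mm wide (x 6 to 121 mm either side of x = 0): a 12 mm high divider strip at x = 0, corner legs 10 mm thick and 10 mm high side strips at x = +-126, a 30 mm high back stop with its face at y = -132. Enter level along -y
- grating: grating that roofs the stand's bays; origin and axes as stand. It spans x -131 to +131, y -136 to +34 mm; underside 47 mm (at cross bars y = -130 and +28) and top 62 mm above the bench
- bay_near (a point): centre on the bench of a tray fully home in this bay (stand frame x = -63 mm, nearer the robot; y = -42 mm), axes as stand; the tray's handle then stands 145 mm towards the stand's +y, in front of the grating
- bay_far (a point): centre on the bench of a tray fully home in this bay (stand frame x = +63 mm, farther from the robot; y = -42 mm), axes as stand; the tray's handle then stands 145 mm towards the stand's +y, in front of the grating
- drain_bar (a point): middle of the draining bar's top edge (stand frame x = 0, y = -62.5 mm, height 185 mm), axes as stand. Flat bar above the grating, 12 mm thick (x), 24 mm high, from y = -92.5 to +92.5 of this point, 12 mm square posts under it at y = -80.5 and +80.5; at both ends an end stop 6 mm long, 24 mm above the top edge
- spray: bystander: white spray bottle, 64 mm across, 160 mm tall; origin under its middle
- bowl: bystander: steel bowl, 110 mm across, 50 mm high; origin under its middle
- brush: bystander: hand brush, 200 mm long, lying; origin under its middle
- pot: bystander: white plastic cup, 70 mm across, 70 mm high; origin under its middle
- block: bystander: white plastic block, 90 x 50 x 30 mm; origin under its middle
- jar: bystander: glass jar, 60 mm across, 80 mm high; origin under its middle
- collar: bystander: steel collar lying flat, 60 mm across, 20 mm high; origin under its middle
There are look-alikes about, which are no part of the job. What is shaped like the hanger4 but green is not meant.

How it is judged (in metres and radians):
On the way:
1. both trays are fully home, one in each bay, while every hanger still hangs on the wash rail (((x of tray1 in the frame of bay_near between -0.013 and 0.013 m and y of tray1 in the frame of bay_near between -0.012 and 0.012 m and angle between the y axis of tray1 and the y axis of bay_near, either way round below 0.13 rad and x of tray2 in the frame of bay_far between -0.013 and 0.013 m and y of tray2 in the frame of bay_far between -0.012 and 0.012 m and angle between the y axis of tray2 and the y axis of bay_far, either way round below 0.13 rad) or (x of tray2 in the frame of bay_near between -0.013 and 0.013 m and y of tray2 in the frame of bay_near between -0.012 and 0.012 m and angle between the y axis of tray2 and the y axis of bay_near, either way round below 0.13 rad and x of tray1 in the frame of bay_far between -0.013 and 0.013 m and y of tray1 in the frame of bay_far between -0.012 and 0.012 m and angle between the y axis of tray1 and the y axis of bay_far, either way round below 0.13 rad)) and x of hanger1 in the frame of wash_bar between -0.01 and 0.01 m and y of hanger1 in the frame of wash_bar between -0.1 and 0.1 m and z of hanger1 in the frame of wash_bar between -0.089 and -0.078 m and angle between each of hanger1, hanger2, hanger3, hanger4's own z axis and vertical below 0.12 rad and x of hanger2 in the frame of wash_bar between -0.01 and 0.01 m and y of hanger2 in the frame of wash_bar between -0.1 and 0.1 m and z of hanger2 in the frame of wash_bar between -0.089 and -0.078 m and x of hanger3 in the frame of wash_bar between -0.01 and 0.01 m and y of hanger3 in the frame of wash_bar between -0.1 and 0.1 m and z of hanger3 in the frame of wash_bar between -0.089 and -0.078 m and x of hanger4 in the frame of wash_bar between -0.01 and 0.01 m and y of hanger4 in the frame of wash_bar between -0.1 and 0.1 m and z of hanger4 in the frame of wash_bar between -0.089 and -0.078 m), for 0.2 s.
At the end, for the whole second after the job is handed in: one tray per bay, flat, within 13 mm sideways and 12 mm lengthwise of the home point, turned under 0.13 rad; every hanger present astride the draining bar, within 10 mm sideways, 85 mm of its middle and 6 mm of its top edge, tilted under 0.12 rad; all at rest (((x of tray1 in the frame of bay_near between -0.013 and 0.013 m and y of tray1 in the frame of bay_near between -0.012 and 0.012 m and angle between the y axis of tray1 and the y axis of bay_near, either way round below 0.13 rad and x of tray2 in the frame of bay_far between -0.013 and 0.013 m and y of tray2 in the frame of bay_far between -0.012 and 0.012 m and angle between the y axis of tray2 and the y axis of bay_far, either way round below 0.13 rad) or (x of tray2 in the frame of bay_near between -0.013 and 0.013 m and y of tray2 in the frame of bay_near between -0.012 and 0.012 m and angle between the y axis of tray2 and the y axis of bay_near, either way round below 0.13 rad and x of tray1 in the frame of bay_far between -0.013 and 0.013 m and y of tray1 in the frame of bay_far between -0.012 and 0.012 m and angle between the y axis of tray1 and the y axis of bay_far, either way round below 0.13 rad)) and angle between each of tray1, tray2's own z axis and vertical below 0.06 rad and height (world z) of each of tray1, tray2 below 0.005 m and x of hanger1 in the frame of drain_bar between -0.01 and 0.01 m and y of hanger1 in the frame of drain_bar between -0.085 and 0.085 m and z of hanger1 in the frame of drain_bar between -0.089 and -0.078 m and angle between each of hanger1, hanger2, hanger3, hanger4's own z axis and vertical below 0.12 rad and x of hanger2 in the frame of drain_bar between -0.01 and 0.01 m and y of hanger2 in the frame of drain_bar between -0.085 and 0.085 m and z of hanger2 in the frame of drain_bar between -0.089 and -0.078 m and x of hanger3 in the frame of drain_bar between -0.01 and 0.01 m and y of hanger3 in the frame of drain_bar between -0.085 and 0.085 m and z of hanger3 in the frame of drain_bar between -0.089 and -0.078 m and x of hanger4 in the frame of drain_bar between -0.01 and 0.01 m and y of hanger4 in the frame of drain_bar between -0.085 and 0.085 m and z of hanger4 in the frame of drain_bar between -0.089 and -0.078 m and linear speed of each of hanger1, hanger2, hanger3, hanger4, tray1, tray2 below 0.03 m/s); the robot touches nothing.
It fails at once if a tray presses on the grating (more than 4 N) (contact force between any of tray1, tray2 and grating above 4 N).
It fails at once if a hanger is dropped below rail height (height (world z) of any of hanger1, hanger2, hanger3, hanger4 below 0.06 m).
It fails at once if a bystander is moved more than 8 cm (distance of any of spray, bowl, brush, pot, block, jar, collar from where it was at the start of the episode above 0.08 m).
It fails at once if a standing bystander is tipped over (angle between any of spray, bowl, pot, jar's own z axis and vertical above 0.6 rad).
Of hanger1, hanger2, hanger3, hanger4 only 2 to 4 are there at a start; the rules pass over those that are not, and their reading is None.
At some moment in a run one of tray1, tray2 may be knocked a few centimetres aside while the robot is not near it.
It also fails if it takes over 210 s, if anything falls off the work surface, if the arm or the gripper's body presses on something with over 40 N, if the wrist force passes 120 N, or if a joint passes its speed limit or range.

## Working session

There is one attempt and no reset: what is moved stays moved. The work goes in short steps, Python scripts to look and compute and a tool call to move; the robot and the scene stay as the last step left them, time stands still between calls to the robot, and variables do not carry over. Pictures are saved under pics/ and viewed, and the job is handed in when it is done.

Besides the shell and the picture viewer there is one more tool, called after "Emit:" as name([rows], argument=value, ...), one row to a line, values as JSON. send_rows: Moves the arm, as the interface text tells. Its arguments: {"type":"object","properties":{"commands":{"type":"array","items":{"type":"array","items":{"type":"array","items":{"type":"number"}}}}},"required":["commands"]}

```bash
ls; mkdir -p pics; cat > h.py <<'E'
import numpy as np, cv2
from plant import monitor, optics
def snap(n,f):
    o=monitor.get_obs(); c=optics.capture(n); cv2.imwrite('pics/'+f+'.png',c['color']); np.savez('pics/'+f+'.npz',pos=o['tool_pos'],rot=o['tcp_rot'],**{k:np.array(v) for k,v in c.items()}); return c,o
E
python3 - <<'E'
from h import *
print(monitor.get_obs())
for n in ['scene','top','wrist']:
    c,o=snap(n,n+'0'); print(n,{k:np.round(v,3).tolist() for k,v in c.items() if k!='color'})
E
```

```text
pics
{'time': 0.0, 'joint_positions': array([ 1.01599133e+00,  3.42737765e-01,  1.52499572e+00, -2.72153909e-06,
        1.27540975e+00, -1.45997138e-01]), 'dq': array([-8.54842213e-05, -1.01467622e-03,  9.34561424e-04, -4.48104685e-04,
       -1.28567259e-04, -1.28490063e-03]), 'tau': array([-2.13258623e-03, -4.31236410e+01, -2.44220728e+01,  7.18446798e-02,
        5.58802695e-02, -1.16860128e-04]), 'tool_pos': array([208.46111882, 481.40203228, 226.04459313]), 'tcp_rot': array([ 2.99727388,  1.56924574, -2.12392217]), 'contact_force': array([ 0.22062968, -0.27415456,  0.14383769]), 'moment': array([-0.00331989,  0.02046756,  0.00555641]), 'grip_width': 91.91445657261009}
scene {'camera_matrix': [[430.675, 0.0, 316.924], [0.0, 430.675, 199.644], [0.0, 0.0, 1.0]], 'camera_from_world': [[0.855, 0.518, 0.003, -472.728], [0.392, -0.642, -0.659, -121.232], [-0.339, 0.565, -0.752, 1648.292], [0.0, 0.0, 0.0, 1.0]]}
top {'camera_matrix': [[458.784, 0.0, 315.166], [0.0, 458.784, 199.112], [0.0, 0.0, 1.0]], 'camera_from_world': [[-0.022, -1.0, 0.003, 36.16], [-0.995, 0.022, -0.102, 580.582], [0.102, -0.005, -0.995, 1293.307], [0.0, 0.0, 0.0, 1.0]]}
wrist {'camera_matrix': [[296.729, 0.0, 320.077], [0.0, 296.729, 198.392], [0.0, 0.0, 1.0]], 'T_tool_cam': [[0.001, -0.272, 0.962, -159.077], [0.001, -0.962, -0.272, 74.684], [1.0, 0.001, -0.001, -0.724], [0.0, 0.0, 0.0, 1.0]]}
```

View pics/scene0.png

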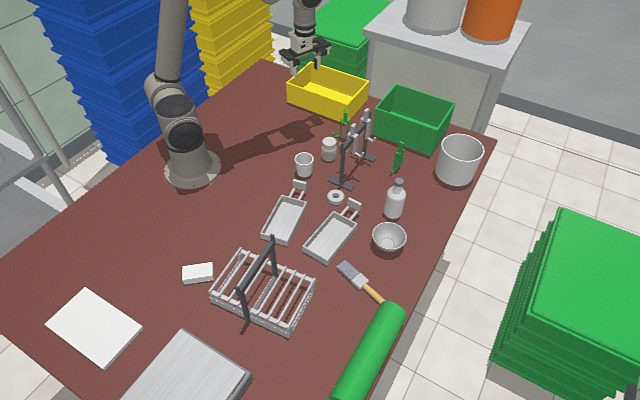

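View pics/top0.png

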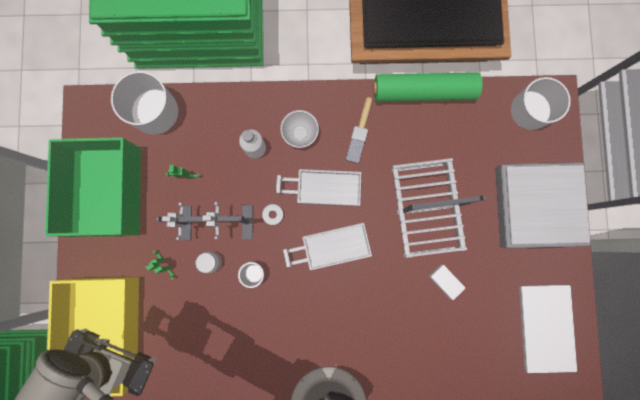

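View pics/wrist0.png

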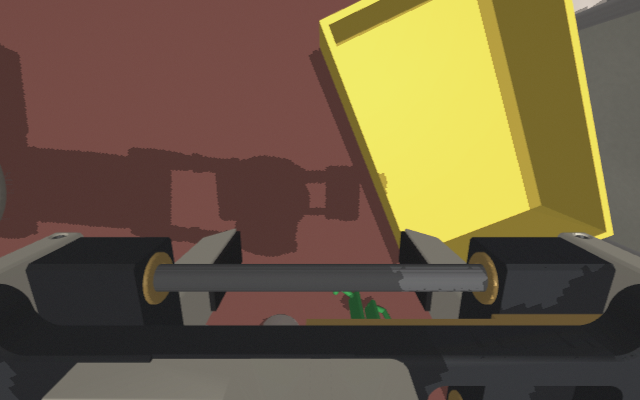

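```bash
python3 - <<'E'
from h import *
a=cv2.imread('pics/top0.png')
cv2.imwrite('pics/t1.png',cv2.resize(a[150:280,150:390],None,fx=3.3,fy=3.3,interpolation=2))
cv2.imwrite('pics/t2.png',cv2.resize(a[140:300,380:520],None,fx=3.7,fy=3.7,interpolation=2))
b=cv2.imread('pics/scene0.png')
cv2.imwrite('pics/s1.png',cv2.resize(b[90:220,270:420],None,fx=4.5,fy=4.5,interpolation=2))
cv2.imwrite('pics/s2.png',cv2.resize(b[170:340,200:370],None,fx=3.5,fy=3.5,interpolation=2))
E
```

```text
(no output)
```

View pics/t1.png

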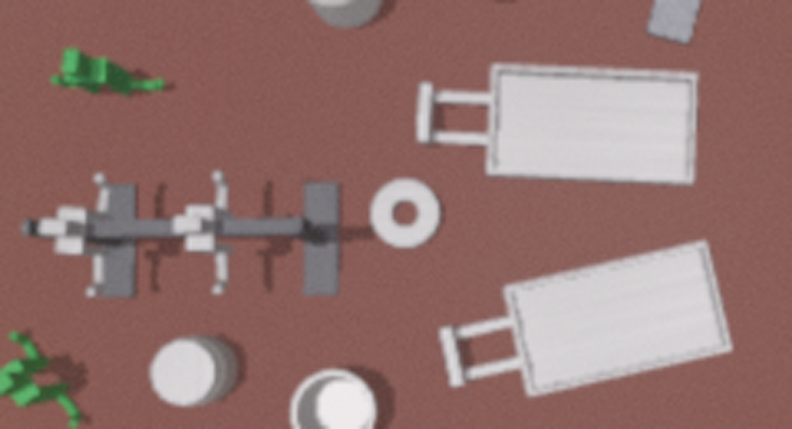

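View pics/t2.png

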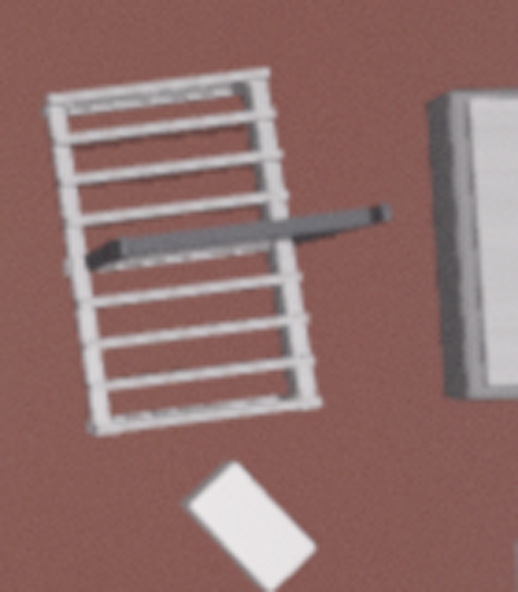

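View pics/s1.png

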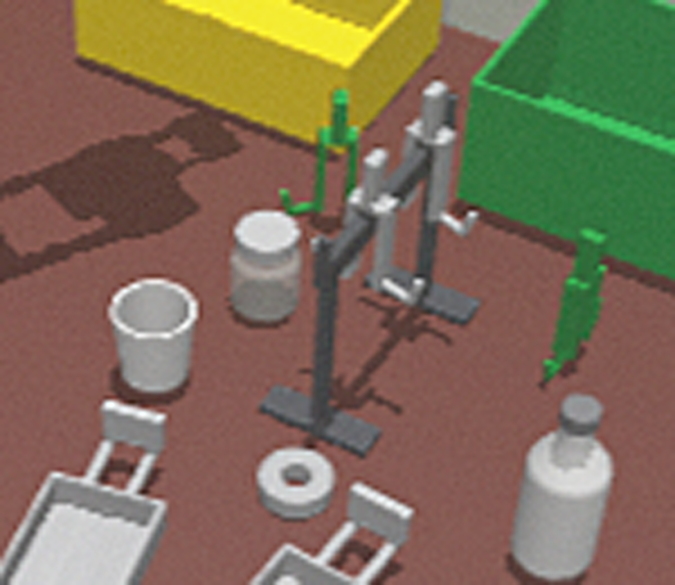

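View pics/s2.png

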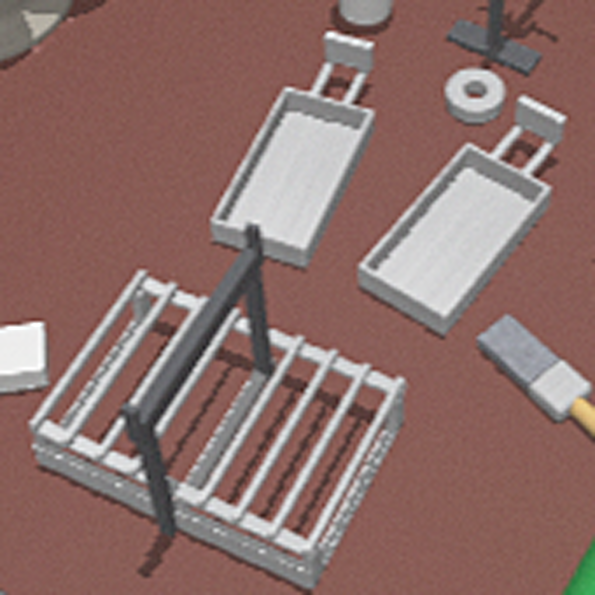

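```bash
cat >> h.py <<'E'
def ray(c,px,z):
    K=c['camera_matrix'];T=c['camera_from_world'];R=T[:3,:3];C=-R.T@T[:3,3]
    d=R.T@np.linalg.inv(K)@np.array([px[0],px[1],1.0]); return C+d*(z-C[2])/d[2]
def proj(c,P):
    T=c['camera_from_world'];q=c['camera_matrix']@(T[:3,:3]@np.array(P,float)+T[:3,3]);return q[:2]/q[2]
E
python3 - <<'E'
from h import *
c=dict(np.load('pics/top0.npz'))
im=c['color']
hsv=cv2.cvtColor(im,cv2.COLOR_BGR2HSV)
m=((hsv[...,1]<60)&(hsv[...,2]>90)).astype(np.uint8)
cs,_=cv2.findContours(m,cv2.RETR_EXTERNAL,cv2.CHAIN_APPROX_NONE)
for k in cs:
    if cv2.contourArea(k)<40: continue
    x,y,w,h=cv2.boundingRect(k); 
    if x<150 or x>500 or y<100 or y>300: continue
    r=cv2.minAreaRect(k); b=cv2.boxPoints(r)
    print('box',(x,y,w,h),np.round(b,1).tolist())
    for z in (30,62):
        print('  z',z,[np.round(ray(c,p,z)[:2],1).tolist() for p in b])
g=lambda x,y:(380+x/3.7-.5+.13,140+y/3.7-.37)
print('stand',[np.round(ray(c,g(*p),62)[:2],1).tolist() for p in [(48,96),(270,69),(322,405),(95,433)]])
# drain bar top edge z=185, end stops 209
print('drain stops', [np.round(ray(c,g(*p),209)[:2],1).tolist() for p in [(93,259),(382,213)]])
f=lambda x,y:(150+x/3.3-.35,150+y/3.3-.35)
print('rail stop far', ray(c,f(33,228),209), 'near',ray(c,f(320,230),209))
print('tabs', ray(c,f(52,229),185+48), ray(c,f(187,227),185+48),)
print('hooks z~115?', [np.round(ray(c,f(*p),115)[:2],1).tolist() for p in [(99,180),(92,293),(218,177),(218,290)]])
E
```

```text
box (429, 264, 37, 36) [[427.79998779296875, 275.79998779296875], [442.29998779296875, 262.1000061035156], [466.20001220703125, 287.5], [451.70001220703125, 301.20001220703125]]
  z 30 [[355.8, -291.0], [393.2, -334.1], [320.5, -398.3], [283.5, -355.2]]
  z 62 [[358.0, -283.2], [394.5, -325.3], [323.5, -387.9], [287.4, -345.9]]
box (237, 261, 28, 28) [[232.8000030517578, 280.3999938964844], [244.8000030517578, 256.3999938964844], [268.3999938964844, 268.20001220703125], [256.3999938964844, 292.20001220703125]]
  z 30 [[355.1, 261.5], [421.8, 227.2], [387.0, 160.4], [320.7, 195.1]]
  z 62 [[357.3, 255.9], [422.4, 222.4], [388.5, 157.3], [323.8, 191.1]]
box (195, 252, 27, 22) [[195.0, 252.0], [221.0, 252.0], [221.0, 273.0], [195.0, 273.0]]
  z 30 [[437.3, 368.8], [435.7, 294.8], [376.6, 294.9], [378.2, 368.5]]
  z 62 [[437.6, 360.5], [436.0, 288.4], [378.3, 288.4], [379.9, 360.3]]
box (283, 222, 89, 49) [[279.8999938964844, 240.6999969482422], [364.20001220703125, 221.5], [372.1000061035156, 256.20001220703125], [287.79998779296875, 275.3999938964844]]
  z 30 [[464.2, 126.6], [513.6, -
[... 1956 characters left out ...]
.8, -104.9]]
  z 62 [[689.0, -60.3], [789.9, -91.8], [776.8, -133.4], [676.1, -101.6]]
box (280, 110, 39, 39) [[280.0, 110.0], [318.0, 110.0], [318.0, 148.0], [280.0, 148.0]]
  z 30 [[846.8, 120.9], [844.4, 9.2], [730.8, 11.8], [733.2, 122.6]]
  z 62 [[837.1, 118.7], [834.8, 9.7], [723.9, 12.2], [726.2, 120.3]]
stand [[668.7, -198.1], [686.0, -369.4], [428.9, -395.0], [411.8, -223.3]]
drain stops [[531.7, -197.8], [558.5, -394.0]]
rail stop far [522.41918533 410.53641951 209.        ] near [516.18340224 195.22936839 209.        ]
tabs [519.77336936 388.54531761 233.        ] [519.06656915 289.43205837 233.        ]
hooks z~115? [[566.7, 388.7], [475.0, 393.7], [567.1, 291.8], [475.1, 291.8]]
```

```bash
cat >> h.py <<'E'
from scipy.spatial.transform import Rotation as Ro
def R_of(o): return Ro.from_euler('xyz',o['tcp_rot']).as_matrix()
def plan(x,y,z,jaw=None,o=None):
    """target TCP (mm), jaw yaw (rad, mod pi) -> delta along current tool axes (mm), turn deg"""
    o=o or monitor.get_obs(); R=R_of(o); d=R.T@(np.array([x,y,z])-o['tool_pos'])
    cur=np.arctan2(R[1,2],R[0,2]); t=0
    if jaw is not None:
        e=(jaw-cur+np.pi/2)%np.pi-np.pi/2; t=-np.degrees(e)  # tool x is down
    print('tcp',np.round(o['tool_pos'],1),'jaw',round(cur,3),'t',round(o['time'],2),'w',round(o['grip_width'],1),'F',np.round(o['contact_force'],1),'q',np.round(o['joint_positions'],2),'tilt',np.round(R[:,0],3))
    print('delta tool mm',np.round(d,1),'turn',round(t,2)); return d,t
E
python3 - <<'E'
from h import *
c=dict(np.load('pics/top0.npz'))
f=lambda p:(150+(p[0]+.5)/3.3-.5,150+(p[1]+.5)/3.3-.5)
for n,b,h in [('far',[(490,65),(697,72),(692,184),(487,175)],[(420,83),(432,83),(428,142),(417,142)]),('near',[(505,287),(706,241),(732,350),(529,395)],[(440,329),(452,327),(463,383),(452,385)])]:
    P=np.array([ray(c,f(p),30) for p in b]);H=np.array([ray(c,f(p),62) for p in h])
    ax=(P[0]+P[3]-P[1]-P[2])/2; print(n,np.round(P.mean(0),1),'len',np.linalg.norm(ax),'wid',np.linalg.norm(P[0]-P[3]),'yaw y',np.arctan2(ax[1],ax[0]),'handle',np.round(H.mean(0),1),'pred',np.round(P.mean(0)+145*ax/np.linalg.norm(ax),1))
o=monitor.get_obs();print(np.round(R_of(o),3))
plan(440,100,200,1.7)
E
```

```text
far [615.  -17.1  30. ] len 180.58150960582802 wid 97.1801068867548 yaw y 1.509923047436295 handle [623.8 126.8  62. ] pred [623.9 127.7  30. ]
near [445.3 -35.8  30. ] len 179.186096596863 wid 94.92191071299557 yaw y 1.7688630209625065 handle [416.7 106.6  62. ] pred [416.8 106.3  30. ]
[[-0.001 -0.918  0.397]
 [-0.001  0.397  0.918]
 [-1.     0.    -0.001]]
tcp [208.5 481.5 226.2] jaw 1.162 t 0.15 w 91.7 F [ 0.9 -0.2  0.2] q [ 1.02  0.34  1.52 -0.    1.28 -0.15] tilt [-0.001 -0.001 -1.   ]
delta tool mm [  26.4 -364.1 -258. ] turn -30.82
```

Emit:
send_rows([
  [[0, -0.03, -0.023, 0, 0.05], [0, -0.03, -0.023, 0, 0.05], [0, -0.03, -0.023, 0, 0.05], [0, -0.03, -0.023, 0, 0.05], [0, -0.03, -0.023, 0, 0.05], [0, -0.03, -0.023, 0, 0.05], [0, -0.03, -0.023, 0, 0.05], [0, -0.03, -0.023, 0, 0.05], [0, -0.03, -0.023, 0, 0.05], [0, -0.03, -0.023, 0, 0.05]],
])

```text
time: 0.98
tool_pos: [395.2, 143.2, 223.4]
tcp_rot: [2.135, 1.567, -2.972]
contact_force: [1.6, 0.9, -0.4]
grip_width: 50.4
```

Emit:
send_rows([
  [[0, -0.02, -0.016, 0, 0.05], [0, 0, 0, -6, 0.05], [0, 0, 0, -6, 0.05], [0, 0, 0, -6, 0.05], [0, 0, 0, -6, 0.05], [0, 0, 0, -6, 0.05], [0, 0, 0, -5, 0.05], [0, 0, 0, 0, 0.05]],
])

```text
time: 1.65
tool_pos: [411.0, 110.5, 221.9]
tcp_rot: [1.83, 1.565, -2.651]
contact_force: [-0.3, -0.1, -0.4]
grip_width: 49.8
```

```bash
python3 - <<'E'
from h import *
snap('wrist','w1');plan(416.7,106.5,34,1.769)
E
```

```text
tcp [411.  110.5 221.9] jaw 1.798 t 1.7 w 50.0 F [ 0.3 -0.2  1. ] q [ 0.08  0.17  1.78 -0.    1.2  -1.71] tilt [-0.005 -0.003 -1.   ]
delta tool mm [187.9  -5.8  -4.9] turn 1.66
```

View pics/w1.png

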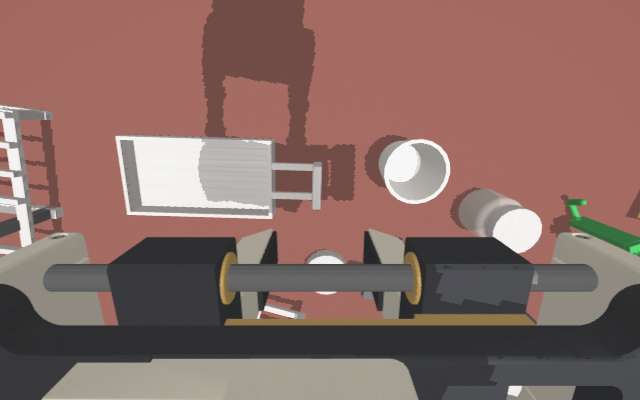

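```bash
cat >> h.py <<'E'
def wcam(d):
    """wrist npz -> dict with camera_from_world"""
    R=Ro.from_euler('xyz',d['rot']).as_matrix(); T=np.eye(4);T[:3,:3]=R;T[:3,3]=d['pos']
    return dict(camera_matrix=d['camera_matrix'],camera_from_world=np.linalg.inv(T@d['T_tool_cam']),color=d['color'])
E
python3 - <<'E'
from h import *
c=wcam(np.load('pics/w1.npz'))
im=c['color'];cv2.imwrite('pics/w1z.png',cv2.resize(im[120:230,100:340],None,fx=3.3,fy=3.3,interpolation=2))
for p in [(317,163),(317,209)]: print(ray(c,p,62))
for p in [(117,136),(273,138),(273,217),(127,215)]: print(ray(c,p,30))
E
```

```text
[386.99793841 101.26405129  62.        ]
[437.73740523 113.11842576  62.        ]
[ 414.68262481 -131.35207133   30.        ]
[375.16415808  45.55413937  30.        ]
[470.5360405   63.90149323  30.        ]
[ 510.01991011 -114.08458331   30.        ]
```

View pics/w1z.png

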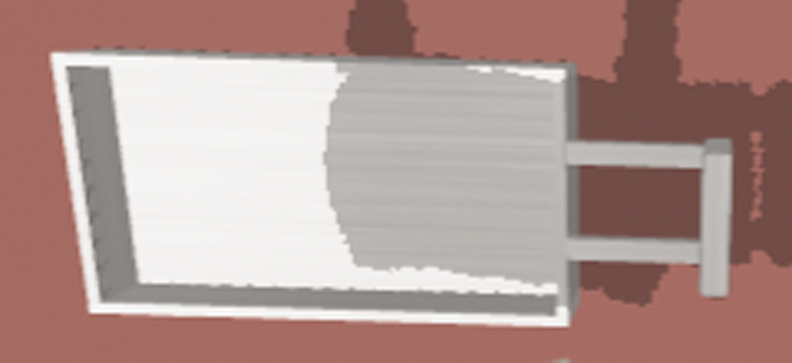

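Emit:
send_rows([
  [[0.03, -0.003, -0.004, 1, 0.05], [0.035, 0, 0, 0, 0.05], [0.035, 0, 0, 0, 0.05], [0.035, 0, 0, 0, 0.05], [0.03, 0, 0, 0, 0.05], [0.015, 0, 0, 0, 0.05], [0, 0, 0, 0, 0.05]],
])

```text
time: 2.28
tool_pos: [417.9, 107.3, 37.8]
tcp_rot: [-2.089, 1.565, -0.333]
contact_force: [-0.3, 0.0, 0.3]
grip_width: 49.7
```

```bash
python3 - <<'E'
from h import *
snap('wrist','w2');plan(415,107,35,1.775)
E
```

```text
tcp [418.3 107.4  38.9] jaw 1.757 t 2.33 w 50.3 F [-1.5 -0.2  0.6] q [ 0.08  0.45  2.01 -0.    0.68 -1.68] tilt [ 0.006 -0.002 -1.   ]
delta tool mm [3.8 3.3 0.2] turn -1.04
```

View pics/w2.png

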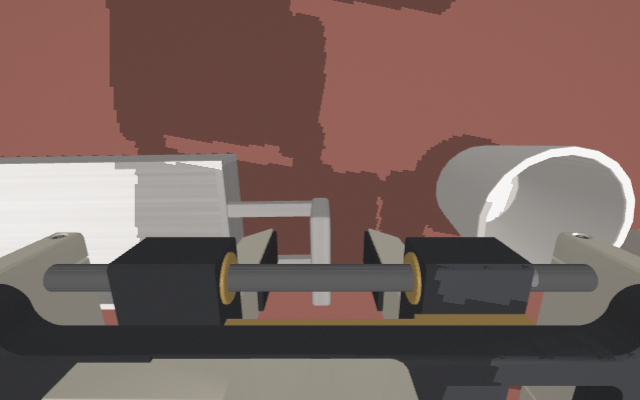

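Emit:
send_rows([
  [[0.002, 0.005, 0, -1, 0.05], [0.001, 0, 0, 0, 0.05], [0, 0, 0, 0, 0.0], [0, 0, 0, 0, 0.0], [0, 0, 0, 0, 0.0], [0, 0, 0, 0, 0.0], [0, 0, 0, 0, 0.0], [0, 0, 0, 0, 0.0]],
])

```text
time: 3.0
tool_pos: [417.2, 106.9, 41.6]
tcp_rot: [-1.82, 1.552, -0.048]
contact_force: [0.3, 0.3, -0.5]
grip_width: 14.3
```

```bash
python3 - <<'E'
from h import *
plan(415,107,35,1.775)
snap('wrist','w3')
E
```

```text
tcp [417.2 106.9  41.6] jaw 1.772 t 3.0 w 14.3 F [ 0.3  0.3 -0.5] q [ 0.07  0.43  2.02 -0.    0.67 -1.7 ] tilt [ 0.018 -0.001 -1.   ]
delta tool mm [6.5 2.3 0.6] turn -0.16
```

View pics/w3.png

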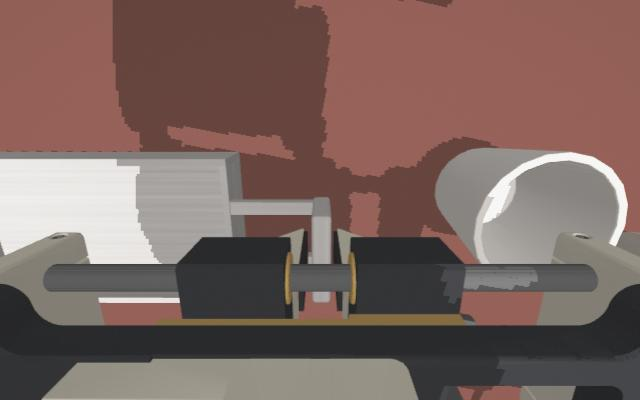

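Emit:
send_rows([
  [[0.002, 0.002, 0, 0, 0.0], [0.002, 0, 0, 0, 0.0], [0.001, 0, 0, 0, 0.0], [0, 0, 0, 0, 0.0]],
])

```text
time: 3.38
tool_pos: [417.3, 108.3, 40.2]
tcp_rot: [-1.718, 1.546, 0.055]
contact_force: [-0.2, -6.6, 7.3]
grip_width: 9.8
```

```bash
python3 - <<'E'
from h import *
plan(415,107,35,1.775)
monitor.get_obs()
snap('wrist','w3')
plan(415,107,35,1.775)
E
```

```text
tcp [417.3 108.3  40.2] jaw 1.773 t 3.38 w 9.8 F [-0.2 -6.6  7.3] q [ 0.08  0.43  2.02 -0.    0.66 -1.7 ] tilt [ 0.025  0.001 -1.   ]
delta tool mm [ 5.1  2.6 -0.8] turn -0.14
tcp [417.3 108.2  40.3] jaw 1.772 t 3.43 w 9.7 F [-3. -3. 10.] q [ 0.08  0.43  2.02 -0.    0.66 -1.7 ] tilt [ 0.025  0.001 -1.   ]
delta tool mm [ 5.2  2.6 -0.7] turn -0.15
```

Emit:
send_rows([
  [[0, 0, 0, 3, 0.0], [0, 0, 0, 3, 0.0], [0, -0.005, -0.013, 0, 0.0], [0, -0.005, -0.015, 0, 0.0], [0, -0.005, -0.015, 0, 0.0], [0, -0.005, -0.015, 0, 0.0], [0, -0.005, -0.015, 0, 0.0], [0, -0.003, -0.005, 0, 0.0]],
])

```text
time: 4.1
tool_pos: [452.6, 32.1, 41.5]
tcp_rot: [-1.533, 1.546, 0.131]
contact_force: [-3.6, 7.4, 9.4]
grip_width: 9.6
```

```bash
python3 - <<'E'
from h import *
plan(452.8,31.6,37,1.670)
snap('wrist','w4');snap('top','t4')
a=cv2.imread('pics/top4.png' if 0 else 'pics/t4.png')
cv2.imwrite('pics/t4z.png',cv2.resize(a[140:300,280:500],None,fx=3.5,fy=3.5,interpolation=2))
E
```

```text
tcp [452.6  32.1  41.5] jaw 1.665 t 4.1 w 9.6 F [-3.6  7.4  9.4] q [-0.1   0.46  1.96  0.01  0.69 -1.77] tilt [ 0.024  0.003 -1.   ]
delta tool mm [ 4.5  0.  -0.5] turn -0.31
```

View pics/w4.png

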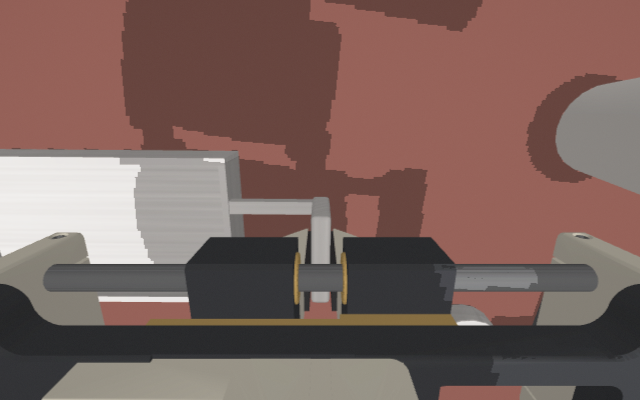

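View pics/t4z.png

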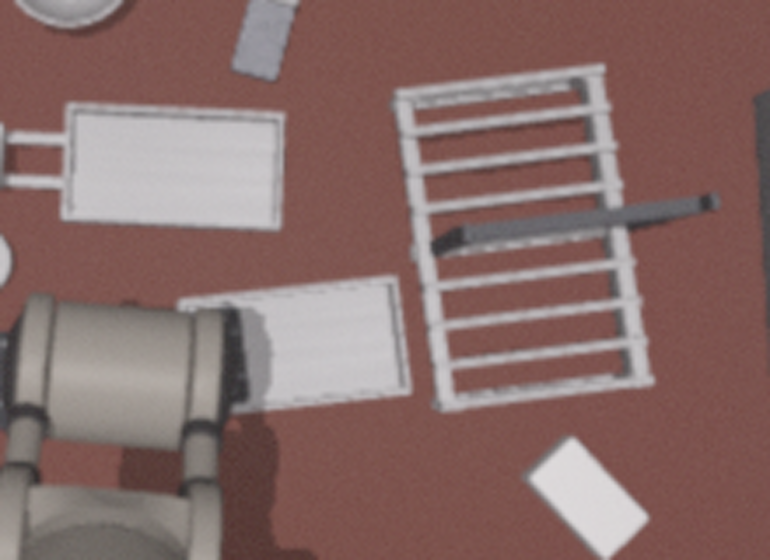

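```bash
cat >> h.py <<'E'
def stand_frame(p,o=(543.8,-245.7),a=0.0995):
    d=np.array(p[:2])-o; return np.array([d[0]*np.cos(a)+d[1]*np.sin(a),-d[0]*np.sin(a)+d[1]*np.cos(a)])
def stand_world(x,y,o=(543.8,-245.7),a=0.0995):
    return np.array([o[0]+x*np.cos(a)-y*np.sin(a),o[1]+x*np.sin(a)+y*np.cos(a)])
E
python3 - <<'E'
from h import *
c=dict(np.load('pics/t4.npz'))
f=lambda p:(280+(p[0]+.5)/3.5-.5,140+(p[1]+.5)/3.5-.5)
P=[(395,92),(605,66),(654,384),(436,411)]
W=np.array([ray(c,f(p),62)[:2] for p in P]); print(np.round(W,1).tolist())
S=np.array([[131,34],[131,-136],[-131,-136],[-131,34]])
cs=S.mean(0);cw=W.mean(0);H=(S-cs).T@(W-cw);a=np.arctan2(H[0,1]-H[1,0],H[0,0]+H[1,1]);R=np.array([[np.cos(a),-np.sin(a)],[np.sin(a),np.cos(a)]])
print('a',a,'o',cw-R@cs, np.round(((S-cs)@R.T+cw-W),1).tolist())
for p in [(397,276),(411,393)]:
    w=ray(c,f(p),30); print(np.round(w,1),np.round(stand_frame(w,cw-R@cs,a),1))
E
```

```text
[[667.7, -197.7], [685.3, -369.1], [428.1, -394.5], [410.7, -220.2]]
a 0.09549257680569384 o [ 543.09785808 -244.61798585] [[2.6, -0.5], [1.1, 1.6], [-2.5, 2.1], [-1.2, -3.1]]
[ 520.4 -199.    30. ] [-18.3  47.5]
[ 424.8 -206.7   30. ] [-114.2   49. ]
```

Emit:
send_rows([
  [[0.001, -0.001, -0.01, -1, 0.0], [0, 0, -0.02, 0, 0.0], [0, 0, -0.02, 0, 0.0], [0, 0, -0.02, 0, 0.0], [0, 0, -0.02, 0, 0.0], [0, 0, -0.01, 0, 0.0]],
])

```text
time: 4.7
tool_pos: [463.4, -60.6, 41.5]
tcp_rot: [-1.352, 1.545, 0.337]
contact_force: [0.1, 3.8, 1.7]
grip_width: 9.9
```

```bash
python3 - <<'E'
from h import *
p=stand_world(-63,103,(543.1,-244.6),.097);plan(*p,40,1.668)
snap('top','t5');snap('scene','s5')
a=cv2.imread('pics/t5.png')
cv2.imwrite('pics/t5z.png',cv2.resize(a[140:300,280:500],None,fx=3.5,fy=3.5,interpolation=2))
E
```

```text
tcp [463.4 -60.6  41.5] jaw 1.689 t 4.7 w 9.9 F [0.1 3.8 1.7] q [-0.3   0.48  1.93  0.02  0.72 -2.01] tilt [ 0.024  0.009 -1.   ]
delta tool mm [  1.    3.4 -87.8] turn 1.21
```

View pics/t5z.png

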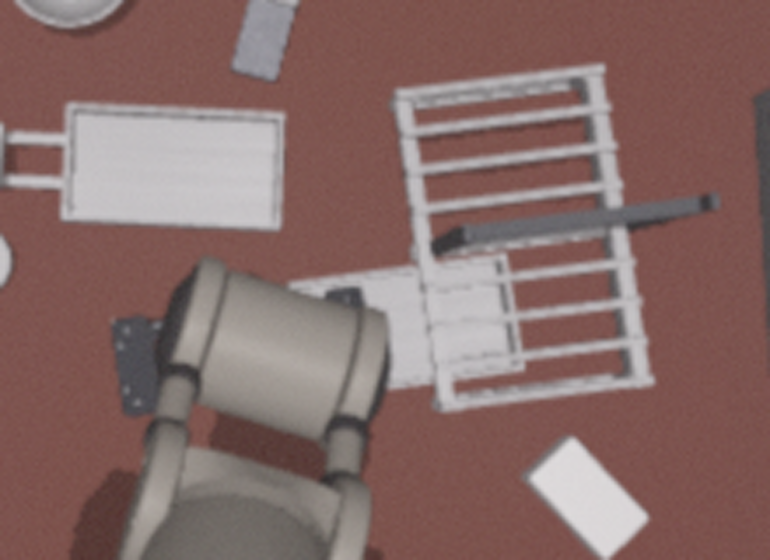

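View pics/s5.png

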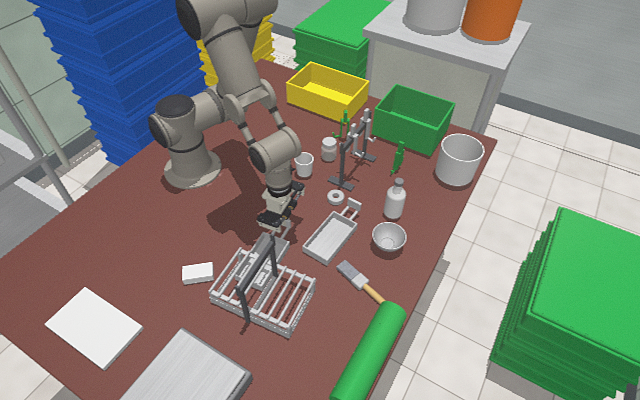

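```bash
python3 - <<'E'
from h import *
c=dict(np.load('pics/t5.npz'))
f=lambda p:(280+(p[0]+.5)/3.5-.5,140+(p[1]+.5)/3.5-.5)
for p in [(507,255),(523,370)]:
    w=ray(c,f(p),30); print(np.round(w,1),np.round(stand_frame(w,(543.1,-244.6),.097),1))
E
```

```text
[ 535.6 -290.1   30. ] [-11.8 -44.6]
[ 441.4 -298.8   30. ] [-106.5  -44.1]
```

Emit:
send_rows([
  [[0, 0.002, -0.014, 0, 0.0], [0, 0.002, -0.018, 0, 0.0], [0, 0.001, -0.018, 0, 0.0], [0, 0.001, -0.016, 0, 0.0], [0, 0, -0.01, 0, 0.0], [0, 0, -0.008, 0, 0.0]],
])

```text
time: 5.3
tool_pos: [466.0, -136.5, 41.5]
tcp_rot: [-1.102, 1.545, 0.593]
contact_force: [-0.5, 5.4, 4.4]
grip_width: 9.9
```

```bash
python3 - <<'E'
from h import *
p=stand_world(-63,103,(543.1,-244.6),.097);plan(*p,40,1.668)
E
```

```text
tcp [ 466.  -136.5   41.5] jaw 1.694 t 5.3 w 9.9 F [-0.5  5.4  4.4] q [-0.46  0.51  1.87  0.03  0.75 -2.18] tilt [ 0.021  0.014 -1.   ]
delta tool mm [  1.4  -2.9 -12.2] turn 1.51
```

Emit:
send_rows([
  [[0, -0.002, -0.006, 1, 0.0], [0, 0, -0.005, 0, 0.0], [0, 0, -0.004, 0, 0.0], [0, 0, -0.004, 0, 0.0]],
])

```text
time: 5.63
tool_pos: [470.0, -149.8, 41.4]
tcp_rot: [-0.792, 1.541, 0.881]
contact_force: [4.9, 35.9, 13.4]
grip_width: 9.5
```

```bash
python3 - <<'E'
from h import *
p=stand_world(-63,103,(543.1,-244.6),.097);plan(*p,40,1.668)
snap('top','t6')
a=cv2.imread('pics/t6.png')
cv2.imwrite('pics/t6z.png',cv2.resize(a[140:300,280:500],None,fx=3.5,fy=3.5,interpolation=2))
E
```

```text
tcp [ 470.  -149.8   41.4] jaw 1.674 t 5.63 w 9.5 F [ 4.9 35.9 13.4] q [-0.48  0.52  1.85  0.04  0.77 -2.19] tilt [ 0.019  0.023 -1.   ]
delta tool mm [ 1.5 -0.5  1.5] turn 0.35
```

View pics/t6z.png

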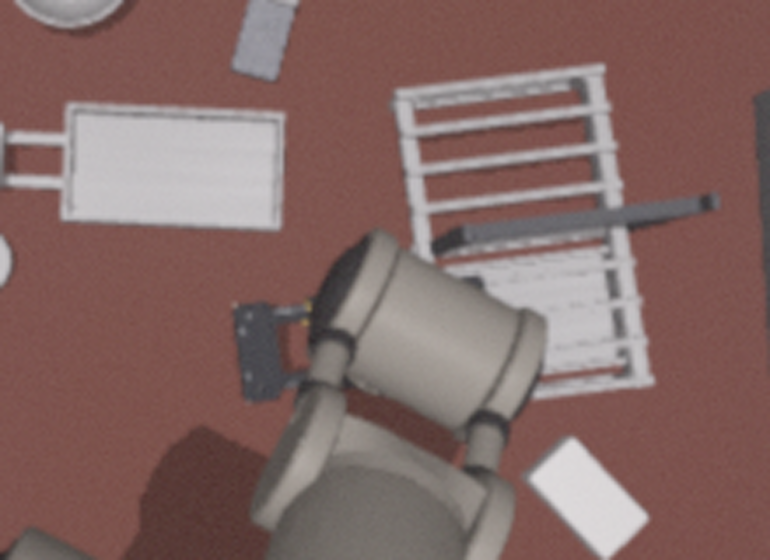

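Emit:
send_rows([
  [[0, 0, 0.001, 0, 0.05], [0, 0, 0, 0, 0.05], [0, 0, 0, 0, 0.05], [0, 0, 0, 0, 0.05], [-0.02, 0, 0, 0, 0.05], [-0.03, 0, 0, 0, 0.05], [-0.03, 0, 0, 0, 0.05], [-0.035, 0, 0, 0, 0.05], [-0.03, 0, 0, 0, 0.05], [0, 0, 0, 0, 0.05]],
])

```text
time: 6.52
tool_pos: [466.2, -153.3, 189.4]
tcp_rot: [-0.612, 1.545, 1.062]
contact_force: [0.8, 0.2, 0.9]
grip_width: 50.2
```

```bash
python3 - <<'E'
from h import *
plan(622.5,127,190,1.510)
snap('wrist','w7')
E
```

```text
tcp [ 466.2 -153.3  189.4] jaw 1.674 t 6.52 w 50.2 F [0.8 0.2 0.9] q [-0.49  0.31  1.68  0.03  1.15 -2.18] tilt [ 0.013  0.023 -1.   ]
delta tool mm [   7.8 -184.3  262.6] turn 9.41
```

View pics/w7.png

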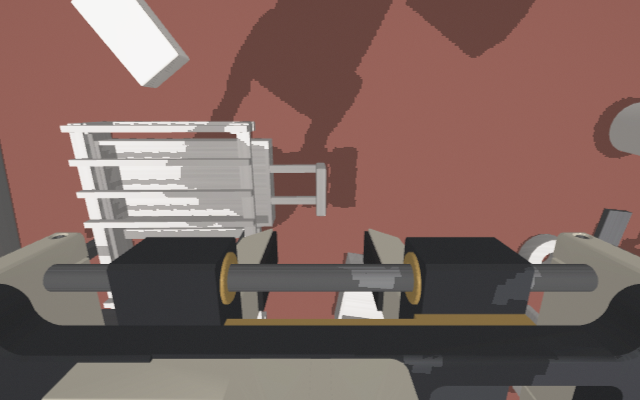

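Emit:
send_rows([
  [[0, -0.018, 0.026, 0, 0.05], [0, -0.018, 0.026, 0, 0.05], [0, -0.018, 0.026, 0, 0.05], [0, -0.018, 0.026, 0, 0.05], [0, -0.018, 0.026, 0, 0.05], [0, -0.018, 0.026, 0, 0.05], [0, -0.018, 0.026, 0, 0.05], [0, -0.018, 0.026, 5, 0.05], [0, -0.018, 0.026, 4, 0.05], [0, -0.018, 0.026, 0, 0.05]],
])

```text
time: 7.4
tool_pos: [624.8, 123.2, 178.8]
tcp_rot: [0.506, 1.548, 2.001]
contact_force: [1.3, -1.3, 0.4]
grip_width: 50.3
```

```bash
python3 - <<'E'
from h import *
plan(622.5,127,38,1.510)
snap('wrist','w8')
E
```

```text
tcp [624.8 123.2 178.8] jaw 1.495 t 7.4 w 50.3 F [ 1.3 -1.3  0.4] q [ 0.06  0.59  1.26  0.02  1.31 -1.44] tilt [-0.009  0.02  -1.   ]
delta tool mm [140.9   1.1   0.9] turn -0.87
```

View pics/w8.png

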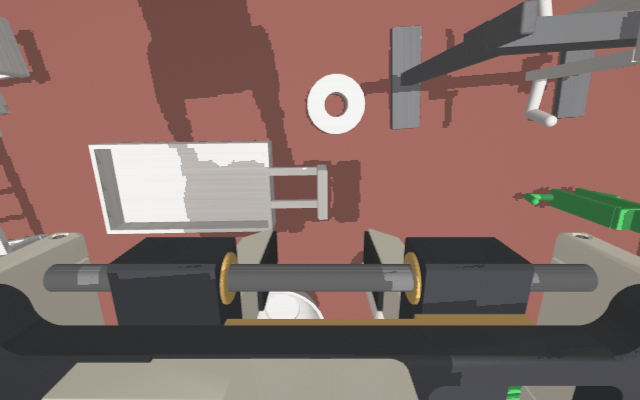

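Emit:
send_rows([
  [[0.03, 0.004, 0, -1, 0.05], [0.035, 0, 0, 0, 0.05], [0.035, 0, 0, 0, 0.05], [0.03, 0, 0, 0, 0.05], [0.011, 0, 0, 0, 0.04]],
])

```text
time: 7.87
tool_pos: [623.5, 134.5, 26.0]
tcp_rot: [0.346, 1.548, 1.87]
contact_force: [-0.5, 0.5, 0.2]
grip_width: 47.0
```

```bash
python3 - <<'E'
from h import *
plan(622.5,127,38,1.510)
snap('wrist','w9')
E
```

```text
tcp [623.5 134.5  26. ] jaw 1.524 t 7.87 w 47.0 F [-0.5  0.5  0.2] q [ 0.08  0.75  1.41  0.03  0.99 -1.46] tilt [-0.007  0.022 -1.   ]
delta tool mm [-12.1   0.8  -7.3] turn 0.78
```

View pics/w9.png

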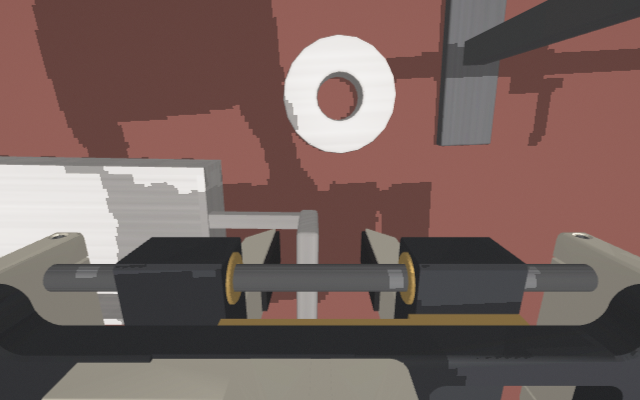

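Emit:
send_rows([
  [[-0.012, 0.003, -0.007, 1, 0.04], [0, 0, 0, 0, 0.0], [0, 0, 0, 0, 0.0], [0, 0, 0, 0, 0.0], [0, 0, 0, 0, 0.0], [0, 0, 0, 0, 0.0], [0, 0, 0, 0, 0.0], [0, 0, 0, 0, 0.0]],
])

```text
time: 8.58
tool_pos: [620.3, 125.1, 39.7]
tcp_rot: [0.362, 1.549, 1.866]
contact_force: [-0.0, 0.4, -1.6]
grip_width: 9.9
```

```bash
python3 - <<'E'
from h import *
p=stand_world(63,285,(543.1,-244.6),.097);plan(*p,38,1.668)
E
```

```text
tcp [620.3 125.1  39.7] jaw 1.504 t 8.58 w 9.9 F [-0.   0.4 -1.6] q [ 0.07  0.72  1.42  0.03  1.   -1.45] tilt [-0.006  0.021 -1.   ]
delta tool mm [  0.3  36.6 -82.6] turn -9.39
```

Emit:
send_rows([
  [[0, 0.012, -0.005, 0, 0.0], [0, 0.012, -0.005, 0, 0.0], [0, 0.012, -0.005, 0, 0.0], [0, 0, -0.005, -3.2, 0.0], [0, 0, -0.005, -3.2, 0.0], [0, 0, -0.005, -3, 0.0]],
])

```text
time: 9.08
tool_pos: [582.4, 100.0, 40.4]
tcp_rot: [0.017, 1.547, 1.693]
contact_force: [-2.1, 1.0, -1.0]
grip_width: 9.8
```

```bash
python3 - <<'E'
from h import *
p=stand_world(63,285,(543.1,-244.6),.097);plan(*p,38,1.668)
E
```

```text
tcp [582.4 100.   40.4] jaw 1.676 t 9.08 w 9.8 F [-2.1  1.  -1. ] q [ 0.03  0.66  1.56  0.03  0.93 -1.67] tilt [-0.003  0.023 -1.   ]
delta tool mm [  1.1   9.9 -54.1] turn 0.47
```

Emit:
send_rows([
  [[0, 0.005, -0.01, 0, 0.0], [0, 0.005, -0.018, 0, 0.0], [0, 0, -0.018, 0, 0.0], [0, 0, -0.008, 0, 0.0]],
])

```text
time: 9.42
tool_pos: [576.9, 45.7, 39.7]
tcp_rot: [-0.014, 1.545, 1.663]
contact_force: [-0.1, 4.4, 0.2]
grip_width: 9.4
```

```bash
python3 - <<'E'
from h import *
p=stand_world(63,285,(543.1,-244.6),.097);plan(*p,38,1.668)
snap('top','t10');
a=cv2.imread('pics/t10.png')
cv2.imwrite('pics/t10z.png',cv2.resize(a[140:300,280:500],None,fx=3.5,fy=3.5,interpolation=2))
E
```

```text
tcp [576.9  45.7  39.7] jaw 1.678 t 9.42 w 9.4 F [-0.1  4.4  0.2] q [-0.07  0.64  1.59  0.03  0.91 -1.76] tilt [-0.002  0.026 -1.   ]
delta tool mm [ 1.7 -1.2 -0.7] turn 0.55
```

View pics/t10z.png

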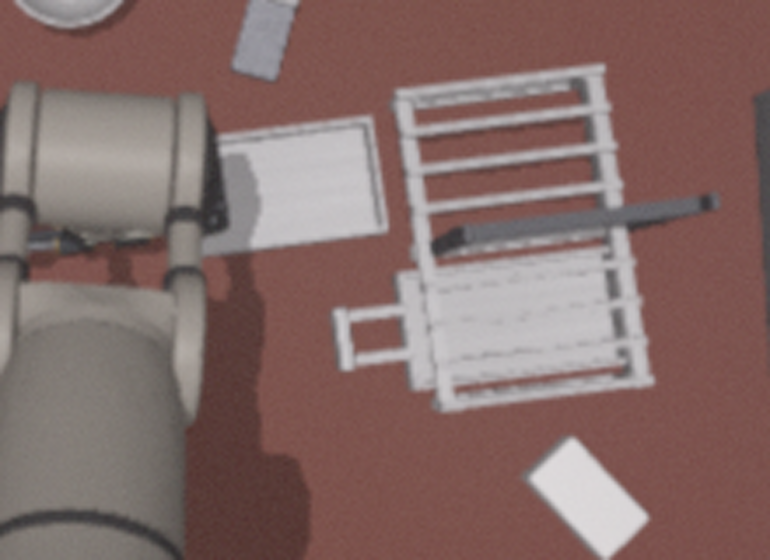

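```bash
python3 - <<'E'
from h import *
c=dict(np.load('pics/t10.npz'))
f=lambda p:(280+(p[0]+.5)/3.5-.5,140+(p[1]+.5)/3.5-.5)
for p,z in [((373,117),30),((388,231),30),((399,272),30),((414,389),30),((334,310),62),((345,370),62)]:
    w=ray(c,f(p),z); print(np.round(w,1),np.round(stand_frame(w,(543.1,-244.6),.097),1))
E
```

```text
[ 652.6 -184.3   30. ] [114.8  49.4]
[ 557.6 -193.1   30. ] [19.4 49.9]
[ 523.6 -200.8   30. ] [-15.2  45.5]
[ 428.  -209.3   30. ] [-111.2   46.3]
[ 492.5 -142.1   62. ] [-40.4 106.9]
[ 444.7 -149.1   62. ] [-88.7 104.6]
```

Emit:
send_rows([
  [[0, 0.003, -0.014, 0, 0.0], [0, 0.001, -0.02, 0, 0.0], [0, 0.001, -0.02, 0, 0.0], [0, 0, -0.02, 0, 0.0], [0, 0, -0.02, 0, 0.0], [0, 0, -0.01, 0, 0.0]],
])

```text
time: 9.97
tool_pos: [583.0, -57.3, 38.2]
tcp_rot: [-0.08, 1.542, 1.594]
contact_force: [-0.7, 5.4, 1.9]
grip_width: 10.4
```

```bash
python3 - <<'E'
from h import *
p=stand_world(63,103,(543.1,-244.6),.097);plan(*p,38,1.668)
snap('top','t11');
a=cv2.imread('pics/t11.png')
cv2.imwrite('pics/t11z.png',cv2.resize(a[140:300,280:500],None,fx=3.5,fy=3.5,interpolation=2))
E
```

```text
tcp [583.  -57.3  38.2] jaw 1.674 t 9.97 w 10.4 F [-0.7  5.4  1.9] q [-0.24  0.66  1.57  0.04  0.93 -1.94] tilt [-0.001  0.029 -1.   ]
delta tool mm [ -2.1  -4.6 -79.6] turn 0.35
```

View pics/t11z.png

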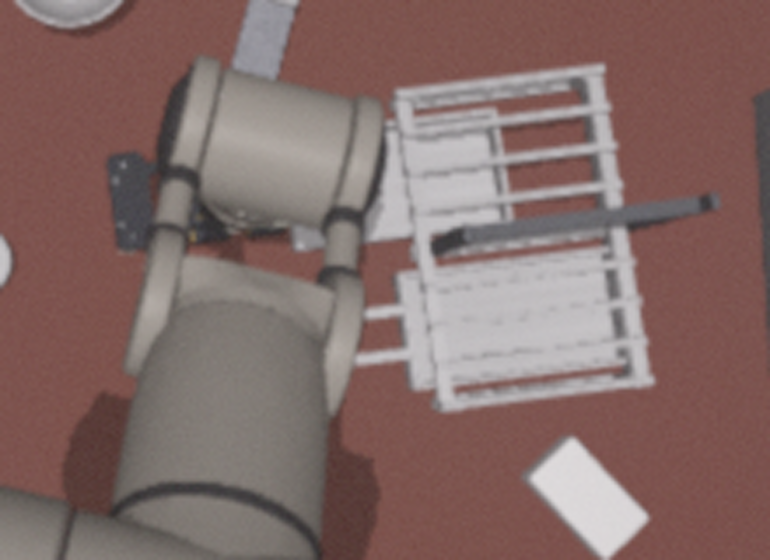

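```bash
python3 - <<'E'
from h import *
c=dict(np.load('pics/t11.npz'))
f=lambda p:(280+(p[0]+.5)/3.5-.5,140+(p[1]+.5)/3.5-.5)
for p,z in [((497,107),30)]:
    w=ray(c,f(p),z); print(np.round(w,1),np.round(stand_frame(w,(543.1,-244.6),.097),1))
E
```

```text
[ 658.8 -287.5   30. ] [111.  -53.9]
```

Emit:
send_rows([
  [[-0.001, 0, -0.014, 0, 0.0], [0, 0, -0.018, 0, 0.0], [0, 0, -0.018, 0, 0.0], [0, 0, -0.014, 0, 0.0], [0, 0, -0.006, 0, 0.0]],
])

```text
time: 10.43
tool_pos: [590.1, -123.1, 38.2]
tcp_rot: [-0.041, 1.537, 1.632]
contact_force: [-1.2, 5.9, 1.9]
grip_width: 10.0
```

```bash
python3 - <<'E'
from h import *
p=stand_world(63,103,(543.1,-244.6),.097);plan(*p,38,1.668)
E
```

```text
tcp [ 590.1 -123.1   38.2] jaw 1.673 t 10.43 w 10.0 F [-1.2  5.9  1.9] q [-0.35  0.68  1.51  0.04  0.96 -2.04] tilt [-0.002  0.034 -0.999]
delta tool mm [ -0.3  -4.4 -13.4] turn 0.29
```

Emit:
send_rows([
  [[0, 0, -0.008, 0, 0.0], [0, 0, -0.006, 0, 0.0], [0, 0, -0.004, 0, 0.0], [0, 0, -0.004, 0, 0.0]],
])

```text
time: 10.77
tool_pos: [591.3, -136.8, 38.0]
tcp_rot: [0.037, 1.526, 1.709]
contact_force: [-2.2, 21.8, 8.6]
grip_width: 10.3
```

```bash
python3 - <<'E'
from h import *
p=stand_world(63,103,(543.1,-244.6),.097);plan(*p,38,1.668)
E
```

```text
tcp [ 591.3 -136.8   38. ] jaw 1.672 t 10.77 w 10.3 F [-2.2 21.8  8.6] q [-0.37  0.69  1.49  0.05  0.98 -2.07] tilt [-0.006  0.044 -0.999]
delta tool mm [-0.  -4.6  0.4] turn 0.2
```

Emit:
send_rows([
  [[0, 0, 0.001, 0, 0.05], [0, 0, 0, 0, 0.05], [0, 0, 0, 0, 0.05], [0, 0, 0, 0, 0.05], [-0.02, 0, 0, 0, 0.05], [-0.03, 0, 0, 0, 0.05], [-0.04, 0, 0, 0, 0.05], [-0.04, 0, 0, 0, 0.05], [-0.04, 0, 0, 0, 0.05], [-0.04, 0, 0, 0, 0.05]],
])

```text
time: 11.6
tool_pos: [588.2, -142.0, 243.8]
tcp_rot: [0.414, 1.513, 2.085]
contact_force: [0.7, 0.2, -0.7]
grip_width: 49.7
```

```bash
python3 - <<'E'
from h import *
snap('wrist','w12');plan(519,289.5,290,-.03)
E
```

```text
tcp [ 591.4 -143.5  253.3] jaw 1.671 t 11.65 w 50.0 F [ 0.6 -0.1  6.7] q [-0.38  0.5   1.21  0.04  1.47 -2.06] tilt [-0.015  0.044 -0.999]
delta tool mm [-16.4  28.8 439.3] turn -82.53
```

View pics/w12.png

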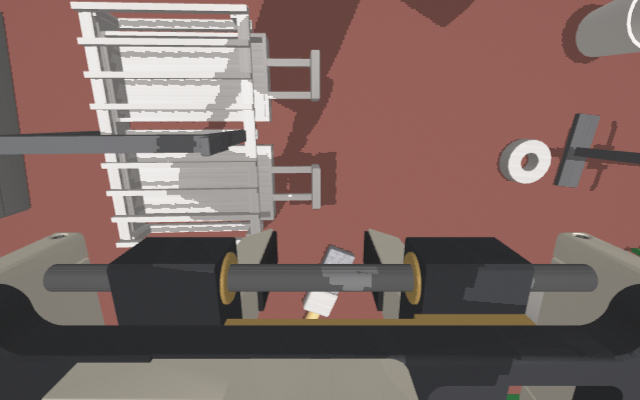

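Emit:
send_rows([
  [[-0.035, 0.003, 0.02, 0, 0.05], [0, 0.003, 0.04, 0, 0.05], [0, 0.003, 0.04, 0, 0.05], [0, 0.003, 0.04, 0, 0.05], [0, 0.003, 0.04, 0, 0.05], [0, 0.003, 0.04, 0, 0.05], [0, 0.003, 0.04, 0, 0.05], [0, 0.003, 0.04, 0, 0.05], [0, 0.003, 0.04, 0, 0.05], [0, 0.003, 0.04, 0, 0.05]],
])

```text
time: 12.48
tool_pos: [528.1, 230.5, 301.0]
tcp_rot: [-0.18, 1.535, 1.472]
contact_force: [0.5, -0.1, 0.5]
grip_width: 50.1
```

Emit:
send_rows([
  [[0, 0, 0, 7, 0.05], [0, 0, 0, 7, 0.05], [0, 0, 0, 7, 0.05], [0, 0, 0, 7, 0.05], [0, 0, 0, 7, 0.05], [0, 0, 0, 7, 0.05], [0, 0, 0, 7, 0.05], [0, 0, 0, 7, 0.05], [0, 0, 0, 7, 0.05], [0, 0, 0, 7, 0.05]],
])

```text
time: 13.32
tool_pos: [525.2, 241.5, 297.7]
tcp_rot: [1.04, 1.534, 1.448]
contact_force: [-0.0, -0.5, 0.3]
grip_width: 50.1
```

Emit:
send_rows([
  [[0, 0, 0, 7, 0.05], [0, 0, 0, 7, 0.05], [0, 0, 0, 7, 0.05], [0, 0, 0, 6, 0.05], [0, 0, 0, 0, 0.05]],
])

```text
time: 13.73
tool_pos: [525.7, 240.7, 295.8]
tcp_rot: [1.512, 1.535, 1.43]
contact_force: [0.0, 0.4, -0.0]
grip_width: 50.0
```

```bash
python3 - <<'E'
from h import *
plan(519,289.5,290,-.03);snap('wrist','w13');plan(519,289.5,290,-.03);snap('top','t13')
E
```

```text
tcp [525.7 240.7 295.8] jaw -0.083 t 13.73 w 50.0 F [ 0.   0.4 -0. ] q [0.28 0.39 1.26 0.03 1.47 0.36] tilt [ 0.005  0.036 -0.999]
delta tool mm [  7.5  47.8 -10.7] turn -3.02
tcp [525.6 240.8 295.8] jaw -0.077 t 13.78 w 50.2 F [ 0.4 -0.5  0.8] q [0.28 0.39 1.26 0.03 1.47 0.35] tilt [ 0.005  0.036 -0.999]
delta tool mm [  7.5  47.8 -10.4] turn -2.71
```

View pics/w13.png

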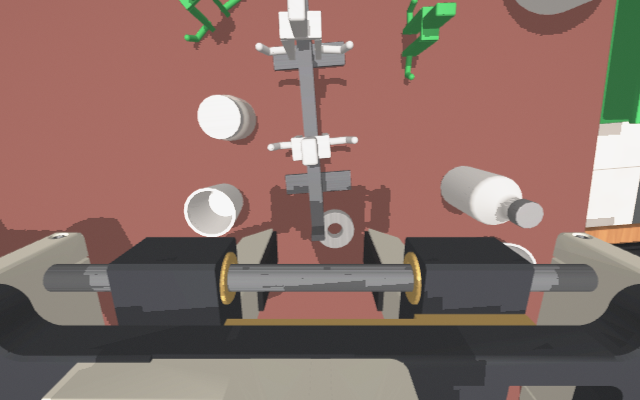

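View pics/t13.png

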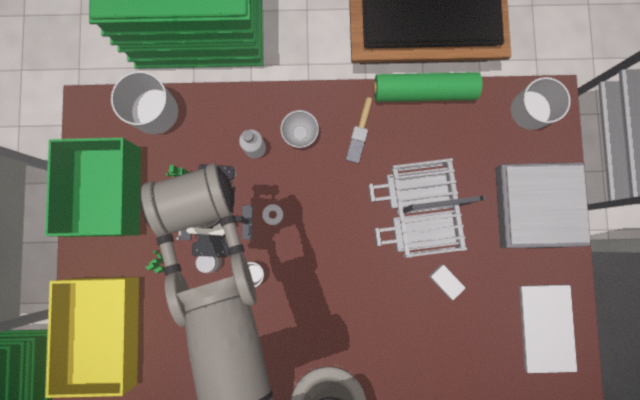

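```bash
python3 - <<'E'
from h import *
a=cv2.imread('pics/w13.png')
cv2.imwrite('pics/w13z.png',cv2.resize(a[0:250,230:400],None,fx=3.2,fy=2.4,interpolation=2))
a=cv2.imread('pics/t13.png')
cv2.imwrite('pics/t13z.png',cv2.resize(a[140:280,360:500],None,fx=4,fy=4,interpolation=2))
E
```

```text
(no output)
```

View pics/w13z.png

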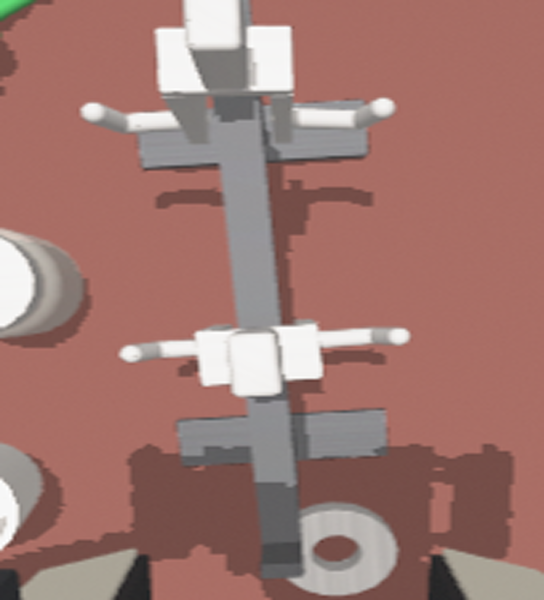

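View pics/t13z.png

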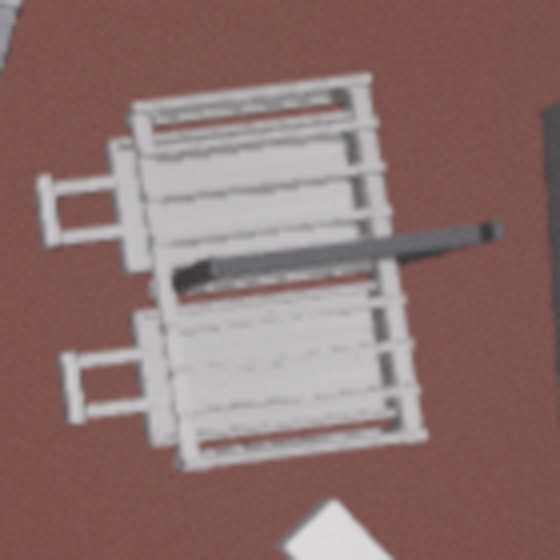

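```bash
python3 - <<'E'
from h import *
c=wcam(np.load('pics/w13.npz'))
f=lambda p:(230+(p[0]+.5)/3.2-.5,(p[1]+.5)/2.4-.5)
print('A tab',[np.round(ray(c,f(p),233)[:2],1).tolist() for p in [(231,333),(277,333),(281,393),(234,395),(256,363)]])
print('B tab',[np.round(ray(c,f(p),233)[:2],1).tolist() for p in [(185,47),(241,49),(214,20)]])
print('rail edges',[np.round(ray(c,f(p),185)[:2],1).tolist() for p in [(236,325),(279,325),(220,160),(262,160)]])
print('stop',[np.round(ray(c,f(p),209)[:2],1).tolist() for p in [(258,545),(299,545),(263,577),(301,577)]])
c=dict(np.load('pics/t13.npz'));g=lambda p:(360+(p[0]+.5)/4-.5,140+(p[1]+.5)/4-.5)
for p,z in [((110,140),30),((127,271),30),((134,312),30),((152,445),30),((200,275),209),((499,230),209),((213,267),185),((217,282),185)]:
    w=ray(c,g(p),z); print(z,np.round(w,1),np.round(stand_frame(w,(543.1,-244.6),.097),1))
plan(519,289.5,290,-.03)
E
```

```text
A tab [[515.6, 299.9], [526.2, 299.0], [525.6, 280.5], [514.5, 280.8], [520.6, 290.3]]
B tab [[513.6, 379.6], [525.3, 378.2], [520.4, 385.9]]
rail edges [[514.3, 301.0], [526.3, 300.0], [515.5, 358.4], [526.7, 357.5]]
stop [[514.1, 222.2], [525.4, 221.3], [514.4, 209.6], [525.0, 208.7]]
30 [ 648.  -186.8   30. ] [110.   47.4]
30 [ 552.5 -195.4   30. ] [14.1 48. ]
30 [ 522.9 -199.3   30. ] [-15.8  47.1]
30 [ 427.7 -208.4   30. ] [-111.3   47.2]
209 [ 534.6 -210.1  209. ] [-5.1 35.2]
209 [ 558.6 -397.8  209. ] [   0.6 -154. ]
185 [ 541.4 -223.6  185. ] [ 0.3 21.1]
185 [ 531.8 -225.7  185. ] [-9.5 19.9]
tcp [525.6 240.8 295.8] jaw -0.075 t 13.83 w 49.5 F [-0.2 -0.2  0.7] q [0.28 0.39 1.26 0.03 1.47 0.35] tilt [ 0.005  0.036 -0.999]
delta tool mm [  7.5  47.8 -10.2] turn -2.6
```

Emit:
send_rows([
  [[0, 0.025, -0.005, -2.5, 0.05], [0, 0.024, -0.002, 0, 0.05], [0.02, 0, 0, 0, 0.05], [0.025, 0, 0, 0, 0.05]],
])

```text
time: 14.17
tool_pos: [524.4, 293.6, 256.8]
tcp_rot: [1.198, 1.528, 1.18]
contact_force: [-0.4, 0.2, -0.1]
grip_width: 50.0
```

```bash
python3 - <<'E'
from h import *
snap('wrist','w14');plan(520.3,290,196,-.03)
E
```

```text
tcp [522.3 293.  251. ] jaw -0.018 t 14.22 w 50.3 F [-0.3  0.8 -4.1] q [0.37 0.45 1.29 0.03 1.38 0.38] tilt [ 0.008  0.036 -0.999]
delta tool mm [54.8 -5.1 -2.4] turn 0.69
```

View pics/w14.png

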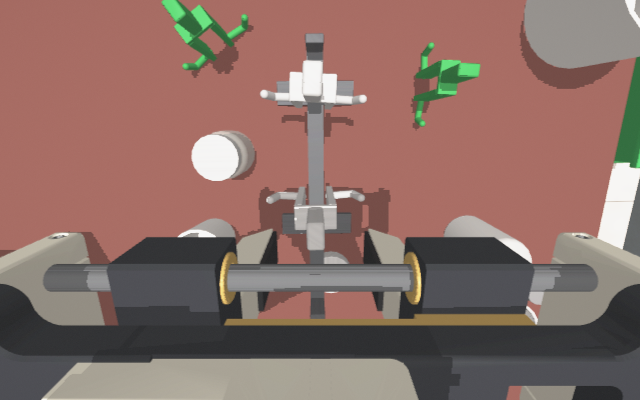

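Emit:
send_rows([
  [[0.015, -0.005, -0.002, 1, 0.05], [0.02, 0, 0, 0, 0.05], [0.014, 0, 0, 0, 0.05], [0.0, 0, 0, 0, 0.04]],
])

```text
time: 14.55
tool_pos: [519.6, 289.4, 199.3]
tcp_rot: [1.462, 1.536, 1.437]
contact_force: [0.3, -0.9, -0.1]
grip_width: 46.7
```

```bash
python3 - <<'E'
from h import *
snap('wrist','w15');plan(520.3,290,195,-.03)
E
```

```text
tcp [520.2 289.6 200.8] jaw -0.025 t 14.6 w 43.8 F [ 1.  -1.1  0.7] q [0.36 0.48 1.38 0.03 1.26 0.38] tilt [ 0.007  0.036 -0.999]
delta tool mm [5.9 0.2 0. ] turn 0.29
```

View pics/w15.png

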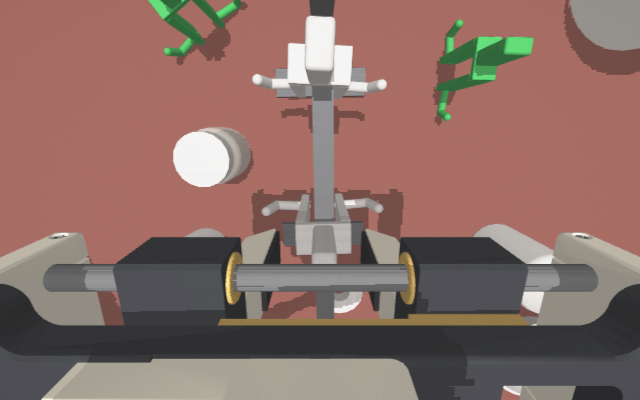

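Emit:
send_rows([
  [[0.005, 0, 0.001, 0, 0.04], [0, 0, 0, 0, 0.0], [0, 0, 0, 0, 0.0], [0, 0, 0, 0, 0.0], [0, 0, 0, 0, 0.0], [0, 0, 0, 0, 0.0], [0, 0, 0, 0, 0.0]],
])

```text
time: 15.18
tool_pos: [523.7, 290.1, 201.1]
tcp_rot: [1.246, 1.53, 1.224]
contact_force: [-0.9, 0.0, -2.3]
grip_width: 12.1
```

```bash
python3 - <<'E'
from h import *
snap('wrist','w16');plan(520.3,290,195,-.03)
E
```

```text
tcp [523.6 290.2 201. ] jaw -0.022 t 15.23 w 11.5 F [-0.2 -0.8 -1.9] q [0.36 0.48 1.38 0.03 1.25 0.37] tilt [ 0.014  0.038 -0.999]
delta tool mm [ 5.9 -0.5 -3.4] turn 0.45
```

View pics/w16.png

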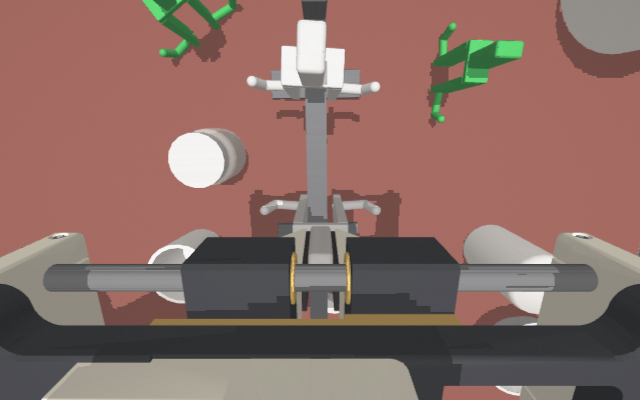

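Emit:
send_rows([
  [[-0.01, 0, 0, 0, 0.0], [-0.02, 0, 0, 0, 0.0], [-0.03, 0, 0, 0, 0.0], [-0.03, 0, 0, 0, 0.0], [-0.03, 0, 0, 0, 0.0], [-0.02, 0, 0, 0, 0.0]],
])

```text
time: 15.73
tool_pos: [518.7, 283.4, 342.0]
tcp_rot: [1.63, 1.539, 1.608]
contact_force: [0.9, 0.5, -2.4]
grip_width: 11.8
```

```bash
python3 - <<'E'
from h import *
p=stand_world(0,-97,(543.1,-244.6),.097);print(p);plan(*p,338,.097);snap('wrist','w17')
E
```

```text
[ 552.49425206 -341.14402119]
tcp [518.7 283.4 342. ] jaw -0.022 t 15.73 w 11.8 F [ 0.9  0.5 -2.4] q [0.35 0.41 1.12 0.03 1.61 0.38] tilt [-0.001  0.032 -0.999]
delta tool mm [ -16.1 -623.5   47.3] turn -6.8
```

View pics/w17.png

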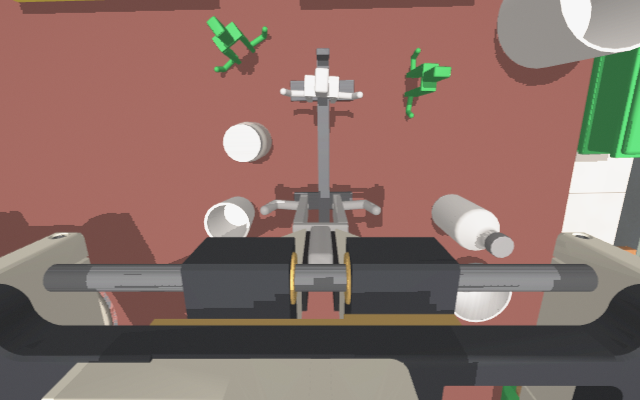

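Emit:
send_rows([
  [[-0.001, -0.015, 0.001, 0, 0.0], [-0.001, -0.03, 0.002, 0, 0.0], [-0.001, -0.03, 0.002, 0, 0.0], [-0.001, -0.03, 0.002, 0, 0.0], [-0.001, -0.03, 0.002, 0, 0.0], [-0.001, -0.03, 0.002, 0, 0.0], [-0.001, -0.03, 0.002, 0, 0.0], [-0.001, -0.03, 0.002, 0, 0.0], [-0.001, -0.03, 0.002, 0, 0.0], [-0.001, -0.03, 0.002, 0, 0.0]],
])

```text
time: 16.62
tool_pos: [531.6, -7.1, 348.5]
tcp_rot: [1.337, 1.531, 1.327]
contact_force: [0.8, -0.5, -2.6]
grip_width: 11.9
```

Emit:
send_rows([
  [[-0.001, -0.03, 0.002, 0, 0.0], [-0.001, -0.03, 0.002, 0, 0.0], [-0.001, -0.03, 0.002, 0, 0.0], [-0.001, -0.03, 0.002, 0, 0.0], [-0.001, -0.03, 0.002, 0, 0.0], [-0.001, -0.03, 0.002, 0, 0.0], [-0.001, -0.03, 0.002, 0, 0.0], [-0.001, -0.015, 0.001, 0, 0.0]],
])

```text
time: 17.28
tool_pos: [541.1, -246.1, 346.8]
tcp_rot: [1.406, 1.532, 1.394]
contact_force: [1.0, 0.5, -3.3]
grip_width: 11.9
```

```bash
python3 - <<'E'
from h import *
p=stand_world(0,-97,(543.1,-244.6),.097);print(p);plan(*p,338,.097);snap('scene','s17')
E
```

```text
[ 552.49425206 -341.14402119]
tcp [ 541.1 -246.1  346.8] jaw -0.012 t 17.28 w 11.9 F [ 1.   0.5 -3.3] q [-0.58  0.43  1.07  0.04  1.66 -0.56] tilt [ 0.007  0.039 -0.999]
delta tool mm [  5.2 -95.1  12.5] turn -6.27
```

View pics/s17.png

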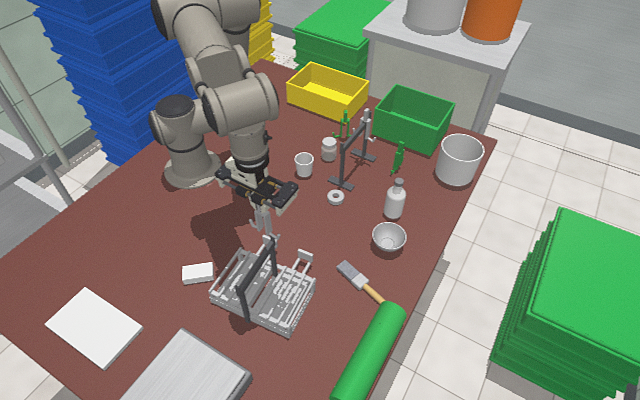

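Turn to the bar's direction, go on to the slot, look.

Emit:
send_rows([
  [[0, -0.01, 0.003, -3, 0.0], [0, -0.02, 0.003, -3, 0.0], [0, -0.03, 0, 0, 0.0], [0, -0.025, 0, 0, 0.0], [0, -0.01, 0, 0, 0.0]],
])

```text
time: 17.75
tool_pos: [553.2, -344.9, 342.1]
tcp_rot: [1.355, 1.53, 1.451]
contact_force: [0.1, -0.4, -1.3]
grip_width: 11.8
```

```bash
python3 - <<'E'
from h import *
p=stand_world(0,-97,(543.1,-244.6),.097);plan(*p,338,.097);snap('wrist','w18');snap('scene','s18');snap('top','t18')
E
```

```text
tcp [ 553.2 -344.9  342.1] jaw 0.096 t 17.75 w 11.8 F [ 0.1 -0.4 -1.3] q [-0.69  0.56  0.86  0.03  1.74 -0.78] tilt [ 0.005  0.04  -0.999]
delta tool mm [ 4.2  3.7 -0.3] turn -0.04
```

View pics/w18.png

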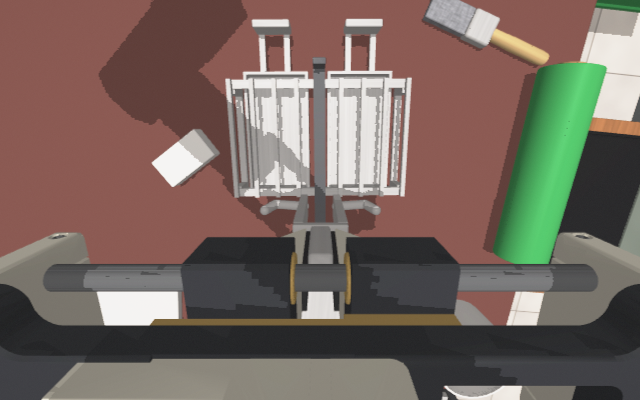

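View pics/s18.png

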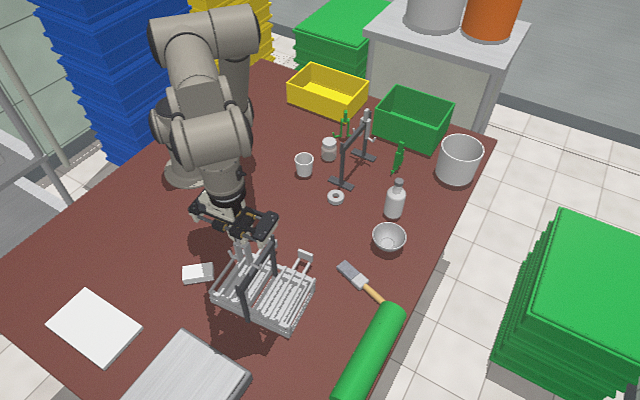

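```bash
python3 - <<'E'
from h import *
a=cv2.imread('pics/w18.png')
cv2.imwrite('pics/w18z.png',cv2.resize(a[50:260,250:390],None,fx=4,fy=2.8,interpolation=2))
g=cv2.cvtColor(a,cv2.COLOR_BGR2GRAY)
for r in (100,130,160,180): print(r,g[r,306:334].tolist())
E
```

```text
100 [234, 227, 178, 102, 105, 104, 105, 115, 123, 123, 123, 123, 123, 123, 123, 124, 123, 123, 121, 113, 99, 182, 234, 230, 230, 235, 234, 235]
130 [232, 233, 201, 100, 104, 105, 105, 111, 121, 122, 122, 122, 122, 122, 123, 122, 123, 122, 120, 112, 106, 185, 233, 233, 233, 232, 231, 232]
160 [231, 233, 219, 152, 106, 105, 105, 108, 116, 120, 120, 121, 120, 120, 120, 121, 120, 119, 118, 112, 98, 182, 233, 233, 233, 231, 230, 231]
180 [161, 166, 158, 127, 77, 72, 73, 77, 100, 117, 117, 117, 117, 118, 117, 118, 117, 117, 118, 112, 106, 188, 235, 234, 232, 230, 231, 231]
```

View pics/w18z.png

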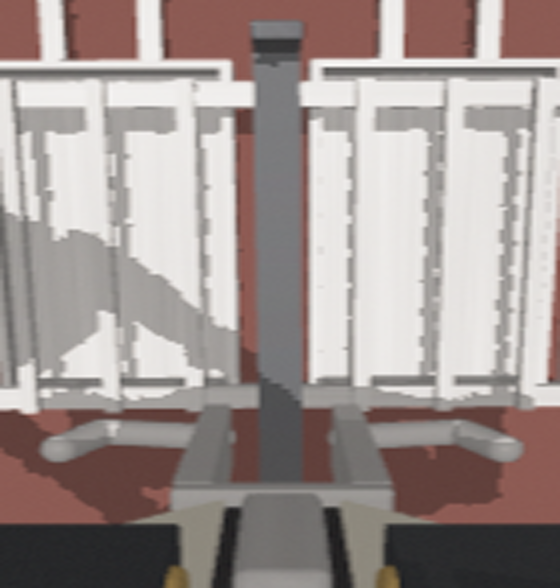

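Emit:
send_rows([
  [[0.015, 0, 0, 0, 0.0], [0.02, 0, 0, 0, 0.0], [0.012, 0, 0, 0, 0.0]],
])

```text
time: 18.15
tool_pos: [554.9, -337.9, 298.2]
tcp_rot: [1.187, 1.531, 1.286]
contact_force: [-0.4, -0.3, -2.9]
grip_width: 11.8
```

```bash
python3 - <<'E'
from h import *
p=stand_world(0,-97,(543.1,-244.6),.097);plan(*p,201,.097);snap('wrist','w19')
a=cv2.imread('pics/w19.png')
cv2.imwrite('pics/w19z.png',cv2.resize(a[50:260,250:390],None,fx=4,fy=2.8,interpolation=2))
g=cv2.cvtColor(a,cv2.COLOR_BGR2GRAY)
for r in (100,150,190): print(r,g[r,304:336].tolist())
E
```

```text
tcp [ 554.9 -337.9  298.2] jaw 0.099 t 18.15 w 11.8 F [-0.4 -0.3 -2.9] q [-0.68  0.56  0.99  0.04  1.61 -0.78] tilt [ 0.011  0.038 -0.999]
delta tool mm [97.  -6.6 -4.1] turn 0.11
100 [208, 106, 106, 107, 106, 115, 125, 126, 125, 126, 125, 125, 125, 125, 125, 125, 125, 125, 123, 115, 97, 135, 215, 236, 236, 237, 236, 236, 237, 234, 233, 220]
150 [227, 175, 98, 107, 106, 110, 118, 122, 121, 122, 122, 122, 121, 124, 123, 122, 122, 123, 121, 114, 107, 164, 223, 234, 234, 233, 232, 233, 233, 231, 233, 217]
190 [168, 150, 106, 74, 75, 74, 79, 80, 81, 82, 81, 81, 81, 100, 119, 119, 120, 120, 115, 97, 83, 130, 167, 166, 167, 163, 162, 164, 163, 160, 164, 164]
```

View pics/w19z.png

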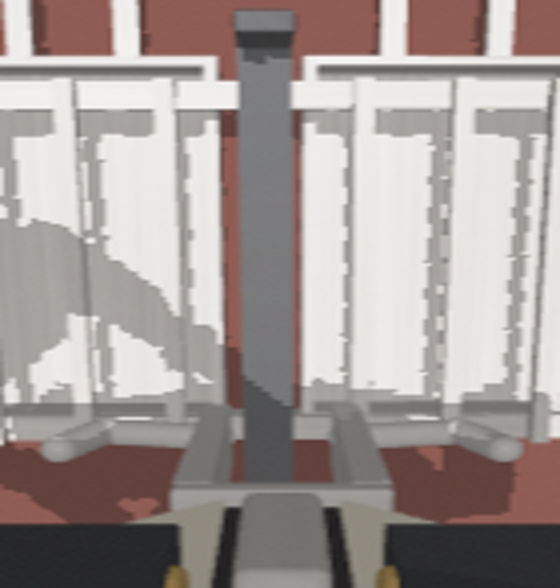

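Emit:
send_rows([
  [[0, 0, -0.003, 0, 0.0], [0.012, 0, -0.001, 0, 0.0]],
])

```text
time: 18.37
tool_pos: [551.1, -334.8, 286.7]
tcp_rot: [1.199, 1.53, 1.301]
contact_force: [-1.3, 0.0, -1.6]
grip_width: 11.8
```

```bash
python3 - <<'E'
from h import *
p=stand_world(0,-97,(543.1,-244.6),.097);plan(*p,201,.097);snap('wrist','w20')
a=cv2.imread('pics/w20.png')
cv2.imwrite('pics/w20z.png',cv2.resize(a[50:260,250:390],None,fx=4,fy=2.8,interpolation=2))
E
```

```text
tcp [ 551.1 -334.8  286.7] jaw 0.102 t 18.37 w 11.8 F [-1.3  0.  -1.6] q [-0.68  0.55  1.03  0.04  1.58 -0.79] tilt [ 0.011  0.039 -0.999]
delta tool mm [85.4 -9.7 -0.5] turn 0.28
```

View pics/w20z.png

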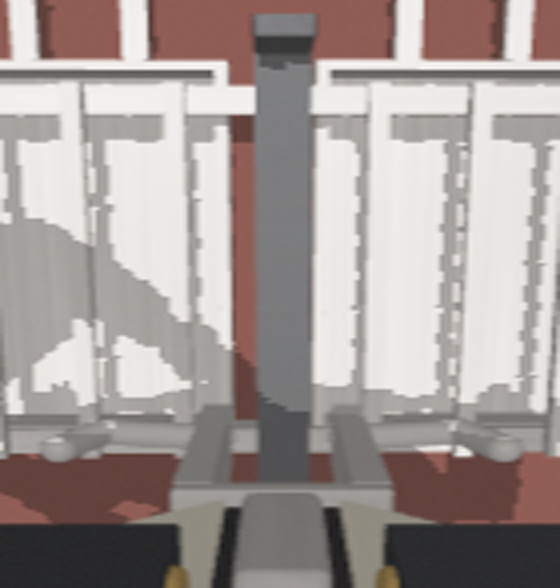

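Emit:
send_rows([
  [[0, -0.008, 0, 0, 0.0], [0.02, -0.004, 0, 0, 0.0], [0.02, 0, 0, 0, 0.0]],
])

```text
time: 18.67
tool_pos: [553.9, -345.2, 249.5]
tcp_rot: [1.052, 1.532, 1.157]
contact_force: [-0.3, 0.7, -2.5]
grip_width: 11.9
```

```bash
python3 - <<'E'
from h import *
p=stand_world(0,-97,(543.1,-244.6),.097);plan(*p,201,.097);snap('wrist','w21')
a=cv2.imread('pics/w21.png')
cv2.imwrite('pics/w21z.png',cv2.resize(a[50:260,250:390],None,fx=4,fy=2.8,interpolation=2))
E
```

```text
tcp [ 553.9 -345.2  249.5] jaw 0.104 t 18.67 w 11.9 F [-0.3  0.7 -2.5] q [-0.69  0.58  1.08  0.04  1.49 -0.8 ] tilt [ 0.016  0.035 -0.999]
delta tool mm [48.5  2.6 -1.9] turn 0.42
```

View pics/w21z.png

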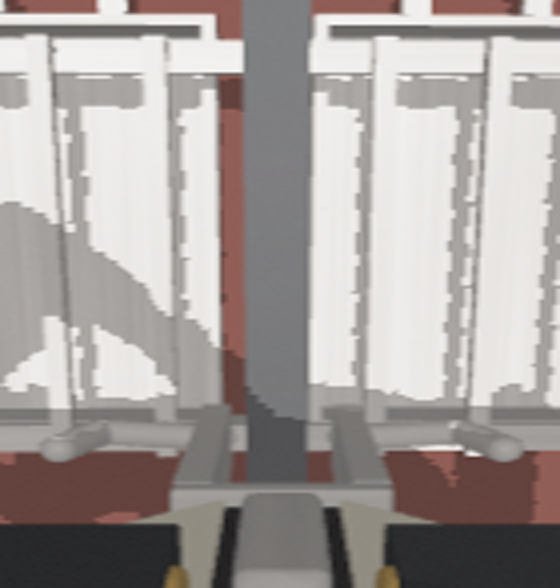

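Emit:
send_rows([
  [[0.012, 0, -0.002, 0, 0.0], [0.018, 0, 0, 0, 0.0], [0.01, 0, 0, 0, 0.0], [0.004, 0, 0, 0, 0.0]],
])

```text
time: 19.05
tool_pos: [552.6, -344.5, 204.8]
tcp_rot: [1.07, 1.532, 1.175]
contact_force: [-0.5, 0.1, -2.0]
grip_width: 11.9
```

```bash
python3 - <<'E'
from h import *
p=stand_world(0,-97,(543.1,-244.6),.097);plan(*p,201,.097);
E
```

```text
tcp [ 552.6 -344.5  204.8] jaw 0.104 t 19.05 w 11.9 F [-0.5  0.1 -2. ] q [-0.69  0.6   1.17  0.04  1.39 -0.81] tilt [ 0.015  0.036 -0.999]
delta tool mm [3.9 3.2 0.2] turn 0.42
```

Emit:
send_rows([
  [[0.003, 0, 0, 0, 0.0], [0.003, 0, 0, 0, 0.0]],
])

```text
time: 19.22
tool_pos: [553.2, -344.7, 200.7]
tcp_rot: [1.028, 1.532, 1.133]
contact_force: [-7.6, 4.6, 17.7]
grip_width: 11.7
```

```bash
python3 - <<'E'
from h import *
p=stand_world(0,-97,(543.1,-244.6),.097);plan(*p,201,.097);snap('scene','s22')
a=cv2.imread('pics/s22.png')
cv2.imwrite('pics/s22z.png',cv2.resize(a[190:340,190:340],None,fx=4,fy=4,interpolation=2))
E
```

```text
tcp [ 553.2 -344.7  200.7] jaw 0.105 t 19.22 w 11.7 F [-7.6  4.6 17.7] q [-0.69  0.6   1.17  0.04  1.38 -0.81] tilt [ 0.016  0.035 -0.999]
delta tool mm [-0.2  3.7 -0.3] turn 0.43
```

View pics/s22z.png

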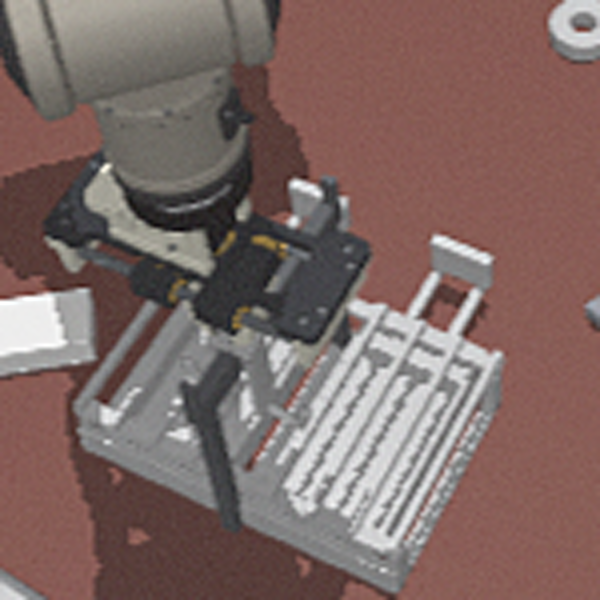

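Seated (17.7 N up at the expected height). Release and rise.

Emit:
send_rows([
  [[0, 0, 0, 0, 0.04], [0, 0, 0, 0, 0.04], [0, 0, 0, 0, 0.04], [0, 0, 0, 0, 0.04], [-0.02, 0, 0, 0, 0.04], [-0.03, 0, 0, 0, 0.04], [-0.03, 0, 0, 0, 0.04], [-0.03, 0, 0, 0, 0.04], [0, 0, 0, 0, 0.04]],
])

```text
time: 20.02
tool_pos: [551.8, -348.8, 318.5]
tcp_rot: [0.915, 1.533, 1.02]
contact_force: [0.4, -0.2, 1.0]
grip_width: 39.6
```

```bash
python3 - <<'E'
from h import *
plan(520.4,387,310,-.03);snap('wrist','w23');snap('scene','s23')
a=cv2.imread('pics/s23.png')
cv2.imwrite('pics/s23z.png',cv2.resize(a[190:340,190:340],None,fx=4,fy=4,interpolation=2))
E
```

```text
tcp [ 551.8 -348.8  318.5] jaw 0.105 t 20.02 w 39.6 F [ 0.4 -0.2  1. ] q [-0.7   0.55  0.94  0.04  1.65 -0.8 ] tilt [ 0.02   0.032 -0.999]
delta tool mm [ 31.5 734.5  45.7] turn 7.74
```

View pics/s23z.png

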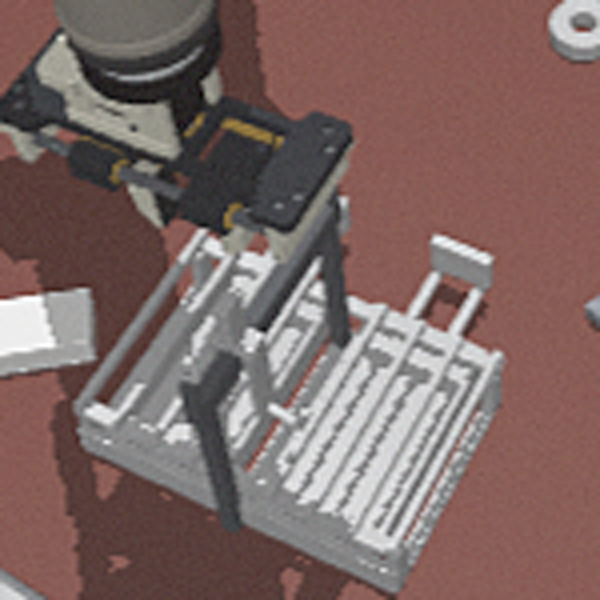

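View pics/w23.png

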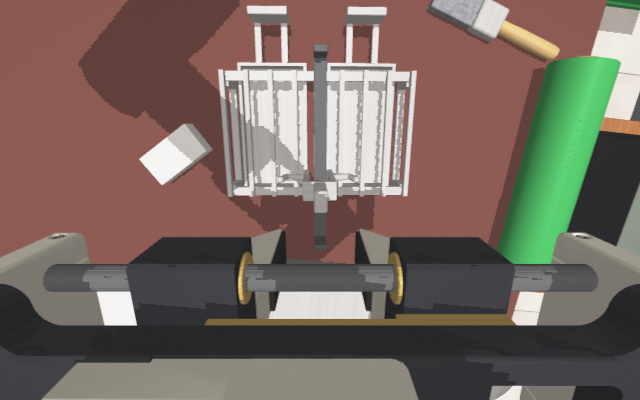

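Emit:
send_rows([
  [[0, 0.02, 0.002, 0, 0.05], [0, 0.036, 0.002, 0, 0.05], [0.001, 0.036, 0.002, 0, 0.05], [0.001, 0.036, 0.002, 0, 0.05], [0.001, 0.036, 0.002, 0, 0.05], [0.001, 0.036, 0.002, 0, 0.05], [0.001, 0.036, 0.002, 0, 0.05], [0.001, 0.036, 0.002, 0, 0.05], [0.001, 0.036, 0.002, 0, 0.05], [0.001, 0.036, 0.002, 0, 0.05]],
])

```text
time: 20.95
tool_pos: [528.3, 4.9, 299.9]
tcp_rot: [1.73, 1.522, 1.822]
contact_force: [0.5, -0.2, 0.3]
grip_width: 50.0
```

Emit:
send_rows([
  [[0.001, 0.036, 0.002, 0, 0.05], [0.001, 0.036, 0.002, 0, 0.05], [0.001, 0.036, 0.002, 0, 0.05], [0.001, 0.036, 0.002, 0, 0.05], [0.001, 0.036, 0.002, 0, 0.05], [0.001, 0.036, 0.002, 0, 0.05], [0.001, 0.036, 0.002, 0, 0.05], [0.001, 0.02, 0.002, 0, 0.05], [0, 0, 0, 4, 0.05], [0, 0, 0, 4, 0.05]],
])

```text
time: 21.78
tool_pos: [507.2, 298.7, 287.7]
tcp_rot: [2.358, 1.511, 2.315]
contact_force: [0.8, -0.5, -0.4]
grip_width: 50.0
```

```bash
python3 - <<'E'
from h import *
plan(520.4,387,310,-.03);snap('wrist','w24')
E
```

```text
tcp [507.2 298.7 287.7] jaw -0.042 t 21.78 w 50.0 F [ 0.8 -0.5 -0.4] q [0.37 0.43 1.22 0.06 1.51 0.41] tilt [-0.04   0.044 -0.998]
delta tool mm [-18.9  89.7   8.6] turn -0.66
```

View pics/w24.png

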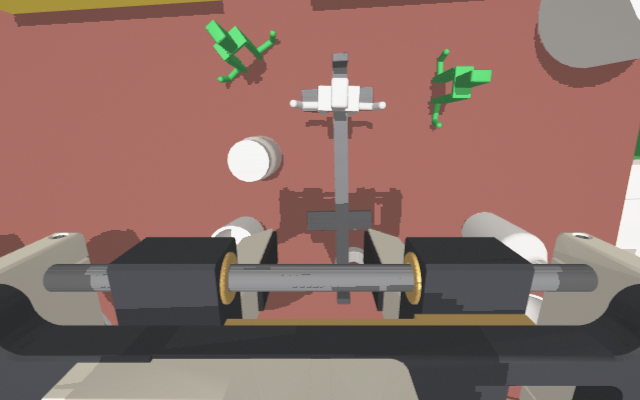

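Emit:
send_rows([
  [[-0.001, 0, 0, 0, 0.05], [0, 0, 0, 0, 0.05], [0, 0, 0, 0, 0.05], [0, 0, 0, 0, 0.05], [0, 0, 0, 0, 0.05], [0, 0, 0, 0, 0.05], [0, 0, 0, 0, 0.05], [0, 0, 0, 0, 0.05], [0, 0, 0, 0, 0.05], [0, 0, 0, 0, 0.05]],
])

```text
time: 22.67
tool_pos: [506.4, 296.0, 285.2]
tcp_rot: [2.454, 1.509, 2.412]
contact_force: [0.3, 0.1, -0.0]
grip_width: 50.0
```

```bash
python3 - <<'E'
from h import *
plan(520.4,387,310,-.03)
E
```

```text
tcp [506.4 296.  285.2] jaw -0.042 t 22.67 w 50.0 F [ 0.3  0.1 -0. ] q [0.37 0.44 1.22 0.06 1.51 0.41] tilt [-0.046  0.041 -0.998]
delta tool mm [-21.7  92.4   9. ] turn -0.66
```

```bash
python3 - <<'E'
from scipy.spatial.transform import Rotation as Ro
for r in ([1.63,1.539,1.608],[1.337,1.531,1.327],[1.406,1.532,1.394],[1.355,1.53,1.451],[.915,1.533,1.02],[1.73,1.522,1.822],[2.358,1.511,2.315],[2.454,1.509,2.412],[.414,1.513,2.085],[-.18,1.535,1.472],[1.04,1.534,1.448],[1.512,1.535,1.43]):
    print(Ro.from_euler('xyz',r).as_matrix()[:,0].round(3))
E
```

```text
[-0.001  0.032 -0.999]
[ 0.01   0.039 -0.999]
[ 0.007  0.038 -0.999]
[ 0.005  0.04  -0.999]
[ 0.02   0.032 -0.999]
[-0.012  0.047 -0.999]
[-0.04   0.044 -0.998]
[-0.046  0.041 -0.998]
[-0.028  0.05  -0.998]
[ 0.004  0.036 -0.999]
[ 0.005  0.037 -0.999]
[ 0.005  0.035 -0.999]
```

Emit:
send_rows([
  [[-0.004, 0.005, 0, 0, 0.05], [-0.004, 0.01, 0.002, 0, 0.05], [-0.004, 0.01, 0.002, 0, 0.05], [-0.004, 0.01, 0.002, 0, 0.05], [-0.004, 0.01, 0.002, 0, 0.05], [-0.004, 0.01, 0.002, 0, 0.05], [-0.004, 0.01, 0.001, 0, 0.05], [0, 0.005, 0, 0, 0.05]],
])

```text
time: 23.33
tool_pos: [522.4, 368.5, 319.4]
tcp_rot: [2.42, 1.509, 2.376]
contact_force: [-0.3, 0.2, 0.3]
grip_width: 49.4
```

```bash
python3 - <<'E'
from h import *
plan(520.4,387,310,-.03)
E
```

```text
tcp [522.4 368.5 319.4] jaw -0.043 t 23.33 w 49.4 F [-0.3  0.2  0.3] q [0.47 0.53 0.97 0.06 1.66 0.51] tilt [-0.045  0.043 -0.998]
delta tool mm [10.3 18.  -2.3] turn -0.73
```

Emit:
send_rows([
  [[0.02, 0.016, -0.001, 0, 0.05], [0.025, 0, 0, 0, 0.05], [0.025, 0, 0, 0, 0.05]],
])

```text
time: 23.58
tool_pos: [521.6, 391.5, 255.4]
tcp_rot: [2.174, 1.512, 2.132]
contact_force: [0.3, -1.1, -0.1]
grip_width: 49.9
```

```bash
python3 - <<'E'
from h import *
snap('wrist','w25');plan(520.4,387,200,-.03)
a=cv2.imread('pics/w25.png')
cv2.imwrite('pics/w25z.png',cv2.resize(a[50:260,230:410],None,fx=4,fy=2.8,interpolation=2))
E
```

```text
tcp [519.4 390.8 249.1] jaw -0.041 t 23.63 w 49.8 F [-1.5  1.4 -4.6] q [0.5  0.57 1.09 0.06 1.49 0.53] tilt [-0.04   0.046 -0.998]
delta tool mm [48.8 -6.   3.3] turn -0.64
```

View pics/w25z.png

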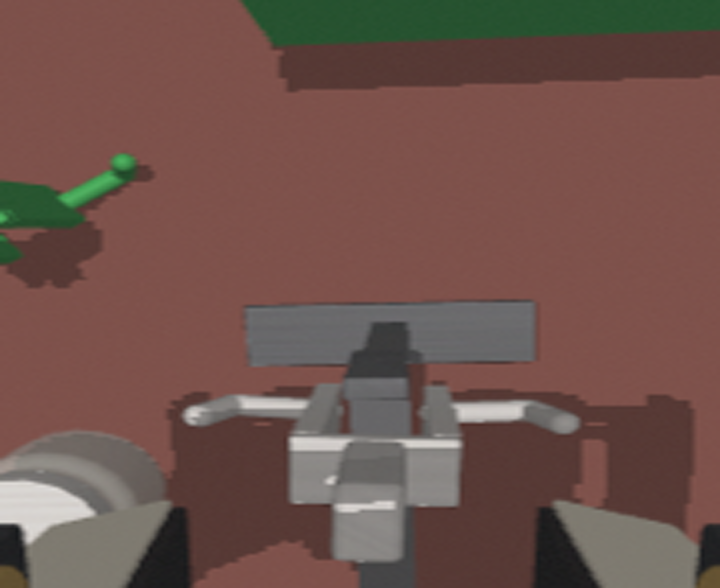

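```bash
python3 - <<'E'
from h import *
c=wcam(np.load('pics/w25.npz'))
f=lambda p:(230+(p[0]+.5)/4-.5,50+(p[1]+.5)/2.8-.5)
print([np.round(ray(c,f(p),233)[:2],1).tolist() for p in [(338,506),(399,506),(403,560),(334,560),(368,533)]])
print('saddle back top z191',[np.round(ray(c,f(p),191)[:2],1).tolist() for p in [(291,436),(460,436)]])
print('stop top 209',[np.round(ray(c,f(p),209)[:2],1).tolist() for p in [(347,380),(408,380),(352,352)]])
E
```

```text
[[515.5, 392.7], [525.5, 392.5], [525.7, 378.9], [514.3, 379.2], [520.2, 385.9]]
saddle back top z191 [[504.2, 399.2], [537.5, 398.2]]
stop top 209 [[517.0, 418.3], [527.9, 417.9], [518.2, 425.4]]
```

Emit:
send_rows([
  [[0.012, -0.004, 0.003, 0, 0.05], [0.02, 0, 0, 0, 0.05], [0.014, 0, 0, 0, 0.05]],
])

```text
time: 23.88
tool_pos: [520.1, 389.4, 203.3]
tcp_rot: [2.321, 1.51, 2.28]
contact_force: [0.0, 0.3, -1.1]
grip_width: 49.6
```

```bash
python3 - <<'E'
from h import *
snap('wrist','w26');plan(519.7,388.9,200,-.03)
E
```

```text
tcp [519.2 388.9 200.6] jaw -0.04 t 23.93 w 50.1 F [-0.5 -0.3 -1.8] q [0.5  0.6  1.18 0.06 1.38 0.52] tilt [-0.043  0.044 -0.998]
delta tool mm [ 0.5 -0.   0.5] turn -0.59
```

View pics/w26.png

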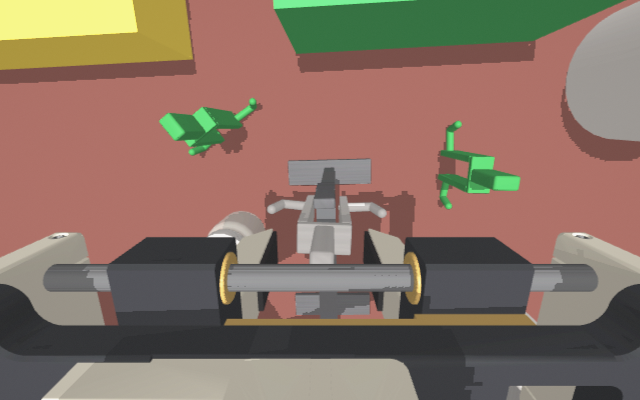

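Emit:
send_rows([
  [[0, 0, 0.001, 0, 0.0], [0, 0, 0, 0, 0.0], [0, 0, 0, 0, 0.0], [0, 0, 0, 0, 0.0], [0, 0, 0, 0, 0.0], [0, 0, 0, 0, 0.0], [0, 0, 0, 0, 0.0], [0, 0, 0, 0, 0.0]],
])

```text
time: 24.6
tool_pos: [521.8, 389.3, 206.0]
tcp_rot: [2.31, 1.51, 2.268]
contact_force: [-0.6, 0.2, -2.0]
grip_width: 12.3
```

```bash
python3 - <<'E'
from h import *
snap('wrist','w27');plan(519.7,388.9,200,-.03)
E
```

```text
tcp [521.8 389.3 205.9] jaw -0.041 t 24.65 w 11.4 F [ 0.2  0.  -2. ] q [0.49 0.6  1.17 0.06 1.39 0.52] tilt [-0.039  0.046 -0.998]
delta tool mm [ 6.  -0.7 -1.9] turn -0.6
```

View pics/w27.png

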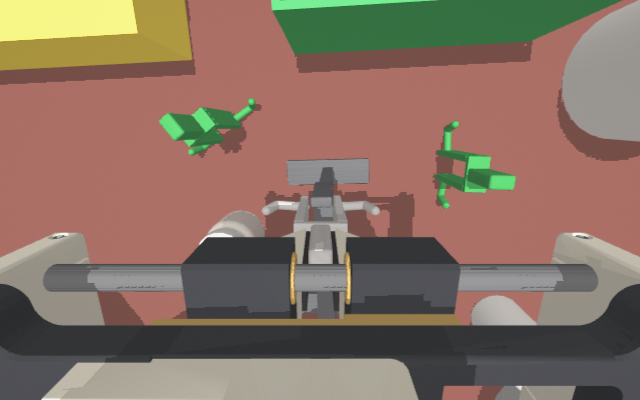

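Emit:
send_rows([
  [[-0.01, 0, 0, 0, 0.0], [-0.02, 0, 0, 0, 0.0], [-0.025, 0, 0, 0, 0.0], [-0.03, 0, 0, 0, 0.0], [-0.03, 0, 0, 0, 0.0], [-0.02, 0, 0, 0, 0.0]],
])

```text
time: 25.15
tool_pos: [526.2, 381.1, 340.2]
tcp_rot: [2.533, 1.508, 2.491]
contact_force: [0.9, 1.6, -1.3]
grip_width: 11.8
```

```bash
python3 - <<'E'
from h import *
snap('wrist','w28');p=stand_world(0,-30,(543.1,-244.6),.097);plan(*p,345,.097)
E
```

```text
tcp [527.1 381.4 344.4] jaw -0.041 t 25.2 w 12.1 F [1.  0.3 1. ] q [0.48 0.56 0.87 0.06 1.74 0.53] tilt [-0.044  0.041 -0.998]
delta tool mm [ -28.4 -653.9   45.9] turn -7.93
```

View pics/w28.png

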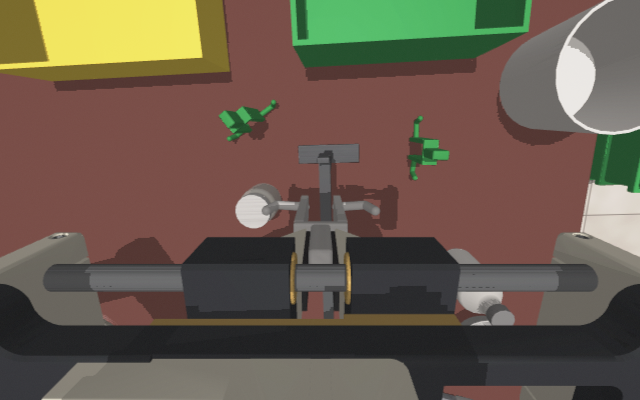

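Emit:
send_rows([
  [[-0.001, -0.015, 0.001, 0, 0.0], [-0.002, -0.03, 0.002, 0, 0.0], [-0.002, -0.03, 0.002, 0, 0.0], [-0.001, -0.03, 0.002, 0, 0.0], [-0.001, -0.03, 0.002, 0, 0.0], [-0.001, -0.03, 0.002, 0, 0.0], [-0.001, -0.03, 0.002, 0, 0.0], [-0.001, -0.03, 0.002, 0, 0.0], [-0.001, -0.03, 0.002, 0, 0.0], [-0.001, -0.03, 0.002, 0, 0.0]],
])

```text
time: 26.03
tool_pos: [529.5, 84.2, 339.8]
tcp_rot: [2.49, 1.506, 2.457]
contact_force: [0.7, -0.3, -1.5]
grip_width: 11.8
```

Emit:
send_rows([
  [[-0.001, -0.03, 0.002, 0, 0.0], [-0.001, -0.03, 0.002, 0, 0.0], [-0.001, -0.03, 0.002, 0, 0.0], [-0.001, -0.03, 0.002, 0, 0.0], [-0.001, -0.03, 0.002, 0, 0.0], [-0.001, -0.03, 0.002, 0, 0.0], [-0.001, -0.03, 0.002, 0, 0.0], [-0.001, -0.015, 0.001, -4, 0.0], [0, 0, 0, -4, 0.0]],
])

```text
time: 26.78
tool_pos: [526.6, -162.3, 331.5]
tcp_rot: [2.463, 1.496, 2.564]
contact_force: [0.1, -0.4, -3.2]
grip_width: 11.6
```

```bash
python3 - <<'E'
from h import *
p=stand_world(0,-30,(543.1,-244.6),.097);plan(*p,345,.097)
snap('wrist','w29')
E
```

```text
tcp [ 526.6 -162.3  331.5] jaw 0.102 t 26.78 w 11.6 F [ 0.1 -0.4 -3.2] q [-0.44  0.38  1.18  0.01  1.65 -0.54] tilt [-0.062  0.041 -0.997]
delta tool mm [ -19.2 -112.8    7.1] turn 0.29
```

View pics/w29.png

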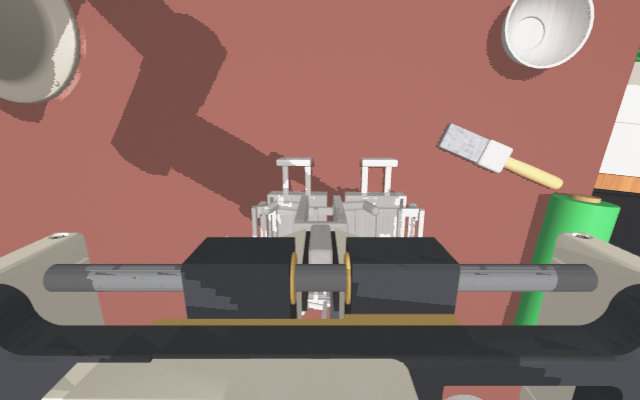

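Emit:
send_rows([
  [[-0.005, -0.015, 0.001, 0, 0.0], [-0.005, -0.03, 0.002, 0, 0.0], [-0.005, -0.03, 0.002, 0, 0.0], [-0.005, -0.025, 0.002, 0, 0.0], [-0.002, -0.012, 0, 0, 0.0]],
])

```text
time: 27.25
tool_pos: [543.2, -273.1, 345.6]
tcp_rot: [2.447, 1.488, 2.55]
contact_force: [-0.5, 0.3, -2.0]
grip_width: 11.7
```

```bash
python3 - <<'E'
from h import *
p=stand_world(0,-30,(543.1,-244.6),.097);plan(*p,345,.097)
snap('wrist','w30');snap('scene','s30')
a=cv2.imread('pics/s30.png')
cv2.imwrite('pics/s30z.png',cv2.resize(a[140:320,190:370],None,fx=3.3,fy=3.3,interpolation=2))
E
```

```text
tcp [ 543.2 -273.1  345.6] jaw 0.105 t 27.25 w 11.7 F [-0.5  0.3 -2. ] q [-0.59  0.51  0.95 -0.    1.77 -0.69] tilt [-0.068  0.046 -0.997]
delta tool mm [ 0.3 -1.7  2.7] turn 0.44
```

View pics/w30.png

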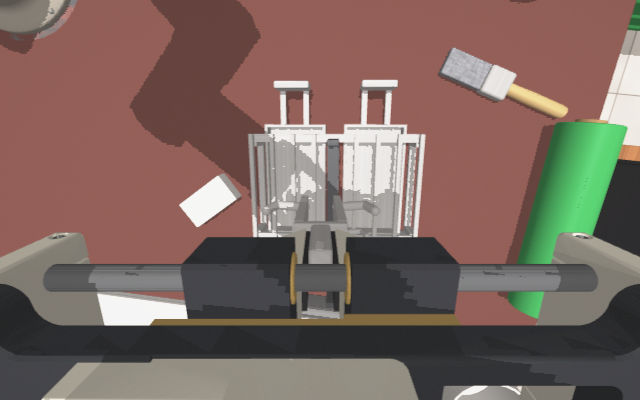

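View pics/s30z.png

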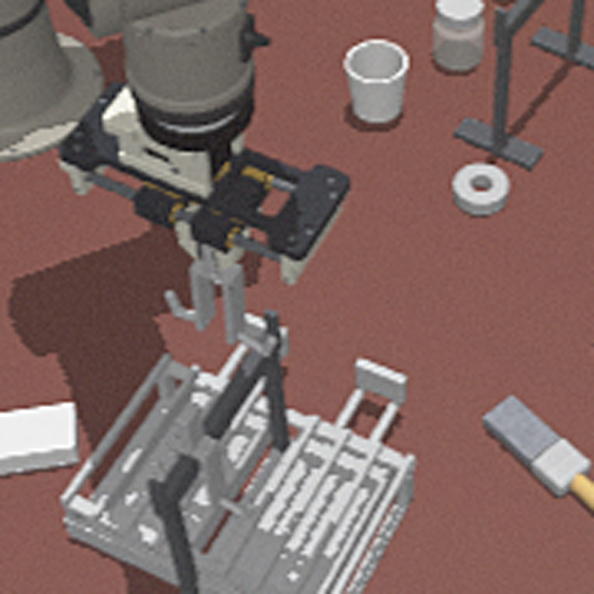

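```bash
python3 - <<'E'
from h import *
a=cv2.imread('pics/w30.png')
cv2.imwrite('pics/w30z.png',cv2.resize(a[120:260,250:390],None,fx=4,fy=4,interpolation=2))
E
```

```text
(no output)
```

View pics/w30z.png

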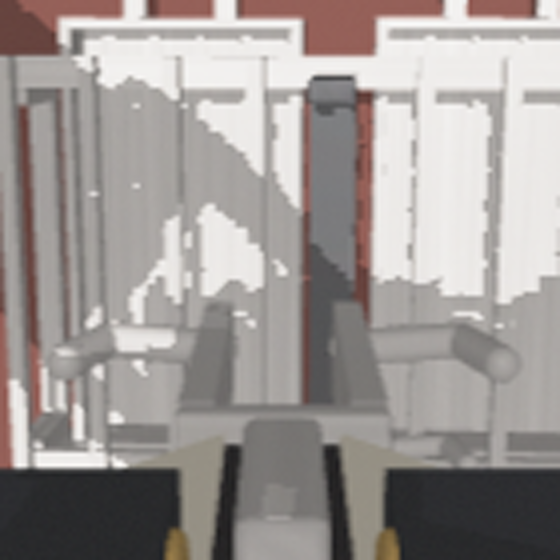

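Emit:
send_rows([
  [[0, 0, 0.007, 0, 0.0], [0.01, 0, 0.006, 0, 0.0], [0.02, 0, 0, 0, 0.0], [0.012, 0, 0, 0, 0.0]],
])

```text
time: 27.68
tool_pos: [554.7, -265.6, 301.9]
tcp_rot: [2.425, 1.491, 2.527]
contact_force: [-0.6, -0.3, -3.3]
grip_width: 11.6
```

```bash
python3 - <<'E'
from h import *
p=stand_world(0,-23,(543.1,-244.6),.097);plan(*p,205,.097)
snap('wrist','w31')
a=cv2.imread('pics/w31.png')
cv2.imwrite('pics/w31z.png',cv2.resize(a[120:260,250:390],None,fx=4,fy=4,interpolation=2))
E
```

```text
tcp [ 554.7 -265.6  301.9] jaw 0.104 t 27.68 w 11.6 F [-0.6 -0.3 -3.3] q [-0.57  0.53  1.03  0.    1.66 -0.67] tilt [-0.065  0.046 -0.997]
delta tool mm [97.1 -6.  -3.7] turn 0.37
```

View pics/w31z.png

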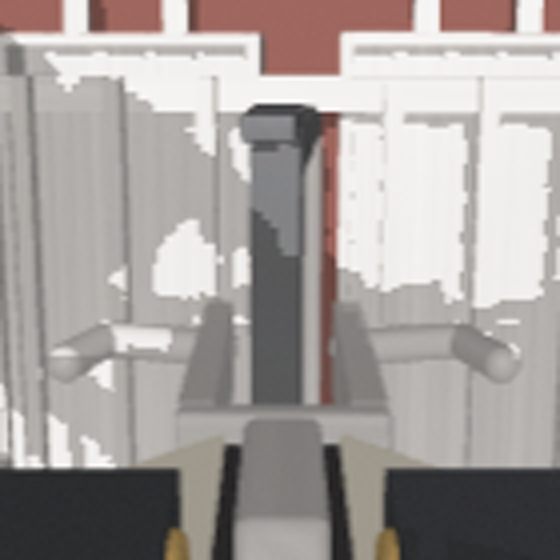

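Emit:
send_rows([
  [[0, -0.006, -0.002, 0, 0.0], [0.015, 0, 0, 0, 0.0], [0.01, 0, 0, 0, 0.0]],
])

```text
time: 27.98
tool_pos: [552.2, -267.3, 274.9]
tcp_rot: [2.418, 1.489, 2.524]
contact_force: [0.2, -1.5, -2.3]
grip_width: 12.1
```

```bash
python3 - <<'E'
from h import *
p=stand_world(0,-23,(543.1,-244.6),.097);plan(*p,205,.097)
snap('wrist','w32')
a=cv2.imread('pics/w32.png')
cv2.imwrite('pics/w32z.png',cv2.resize(a[120:260,250:390],None,fx=4,fy=4,interpolation=2))
E
```

```text
tcp [ 552.2 -267.3  274.9] jaw 0.108 t 27.98 w 12.1 F [ 0.2 -1.5 -2.3] q [-0.58  0.54  1.09  0.    1.6  -0.68] tilt [-0.067  0.047 -0.997]
delta tool mm [70.2 -3.2 -2.6] turn 0.62
```

View pics/w32z.png

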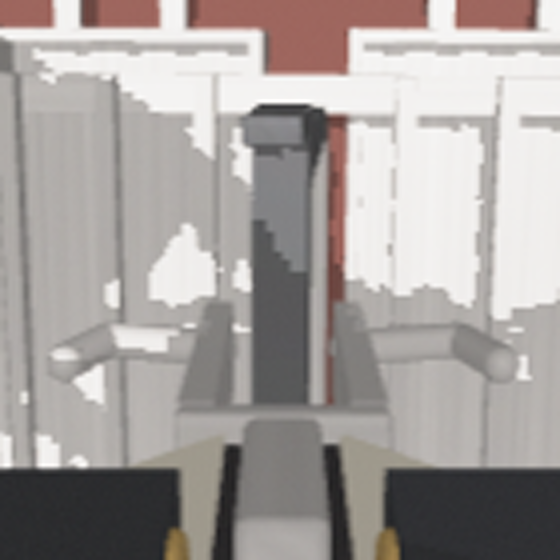

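Emit:
send_rows([
  [[0.01, 0, -0.001, 0, 0.0], [0.015, 0, 0, 0, 0.0], [0.012, 0, 0, 0, 0.0]],
])

```text
time: 28.28
tool_pos: [550.1, -265.4, 239.7]
tcp_rot: [2.418, 1.493, 2.525]
contact_force: [-0.8, 0.0, -2.5]
grip_width: 11.9
```

```bash
python3 - <<'E'
from h import *
p=stand_world(0,-23,(543.1,-244.6),.097);plan(*p,205,.097)
snap('wrist','w33')
a=cv2.imread('pics/w33.png')
cv2.imwrite('pics/w33z.png',cv2.resize(a[120:260,250:390],None,fx=4,fy=4,interpolation=2))
E
```

```text
tcp [ 550.1 -265.4  239.7] jaw 0.109 t 28.28 w 11.9 F [-0.8  0.  -2.5] q [-0.58  0.54  1.17  0.    1.51 -0.68] tilt [-0.063  0.045 -0.997]
delta tool mm [34.8 -3.4 -2.9] turn 0.69
```

View pics/w33z.png

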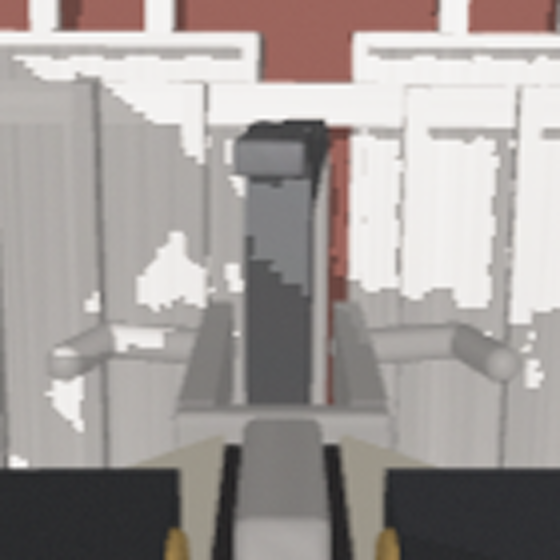

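Emit:
send_rows([
  [[0.012, 0, -0.001, 0, 0.0], [0.012, 0, 0, 0, 0.0], [0.005, 0, 0, 0, 0.0], [0.003, 0, 0, 0, 0.0]],
])

```text
time: 28.67
tool_pos: [547.6, -263.3, 208.1]
tcp_rot: [2.418, 1.494, 2.527]
contact_force: [-0.4, 0.3, -1.9]
grip_width: 12.0
```

```bash
python3 - <<'E'
from h import *
p=stand_world(0,-23,(543.1,-244.6),.097);plan(*p,205,.097)
E
```

```text
tcp [ 547.6 -263.3  208.1] jaw 0.11 t 28.67 w 12.0 F [-0.4  0.3 -1.9] q [-0.58  0.56  1.23  0.    1.43 -0.69] tilt [-0.063  0.044 -0.997]
delta tool mm [ 3.1 -4.  -2.6] turn 0.76
```

Emit:
send_rows([
  [[0.003, 0, 0, 0, 0.0], [0.003, 0, 0, 0, 0.0]],
])

```text
time: 28.83
tool_pos: [547.9, -263.4, 205.3]
tcp_rot: [2.42, 1.497, 2.529]
contact_force: [-6.8, 2.3, 21.8]
grip_width: 11.8
```

```bash
python3 - <<'E'
from h import *
p=stand_world(0,-23,(543.1,-244.6),.097);plan(*p,205,.097)
snap('wrist','w34')
a=cv2.imread('pics/w34.png')
cv2.imwrite('pics/w34z.png',cv2.resize(a[120:260,250:390],None,fx=4,fy=4,interpolation=2))
E
```

```text
tcp [ 547.9 -263.4  205.3] jaw 0.11 t 28.83 w 11.8 F [-6.8  2.3 21.8] q [-0.58  0.56  1.24  0.    1.42 -0.69] tilt [-0.061  0.043 -0.997]
delta tool mm [ 0.3 -3.8 -3. ] turn 0.77
```

View pics/w34z.png

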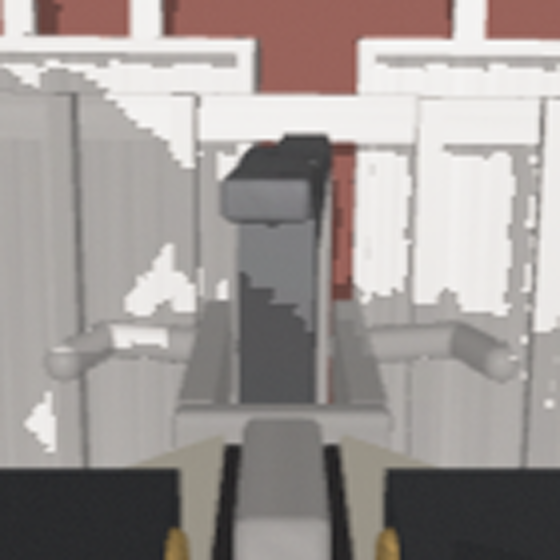

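Seated (21.8 N at the expected height). Release and rise.

Emit:
send_rows([
  [[0, 0, 0, 0, 0.05], [0, 0, 0, 0, 0.05], [0, 0, 0, 0, 0.05], [0, 0, 0, 0, 0.05], [0, 0, 0, 0, 0.05], [-0.02, 0, 0, 0, 0.05], [-0.03, 0, 0, 0, 0.05], [-0.03, 0, 0, 0, 0.05], [-0.03, 0, 0, 0, 0.05], [-0.01, 0, 0, 0, 0.05]],
])

```text
time: 29.72
tool_pos: [554.9, -268.1, 329.7]
tcp_rot: [2.42, 1.494, 2.53]
contact_force: [0.5, -0.3, 0.7]
grip_width: 49.8
```

Emit:
send_rows([
  [[0, 0.03, 0, 0, 0.05], [0, 0.036, 0, 0, 0.05], [0, 0.036, 0, 0, 0.05], [0, 0.036, 0, 0, 0.05], [0, 0.036, 0, 0, 0.05], [0, 0.036, 0, 0, 0.05], [0, 0.036, 0, 0, 0.05], [0, 0.036, 0, 0, 0.05], [0, 0.02, 0, 0, 0.05], [0, 0, 0, 0, 0.05]],
])

```text
time: 30.55
tool_pos: [522.4, 41.1, 346.7]
tcp_rot: [2.394, 1.502, 2.496]
contact_force: [0.2, -0.2, 0.3]
grip_width: 50.3
```

```bash
python3 - <<'E'
from h import *
plan(540,0,300)
snap('top','t35');snap('scene','s35')
a=cv2.imread('pics/s35.png')
cv2.imwrite('pics/s35z.png',cv2.resize(a[190:340,190:340],None,fx=4,fy=4,interpolation=2))
a=cv2.imread('pics/t35.png')
cv2.imwrite('pics/t35z.png',cv2.resize(a[140:280,360:500],None,fx=4,fy=4,interpolation=2))
E
```

```text
tcp [522.4  41.1 346.7] jaw 0.104 t 30.55 w 50.3 F [ 0.2 -0.2  0.3] q [-0.09  0.31  1.24  0.04  1.64 -0.19] tilt [-0.055  0.042 -0.998]
delta tool mm [ 43.9 -44.8  15.6] turn 0
```

View pics/s35z.png

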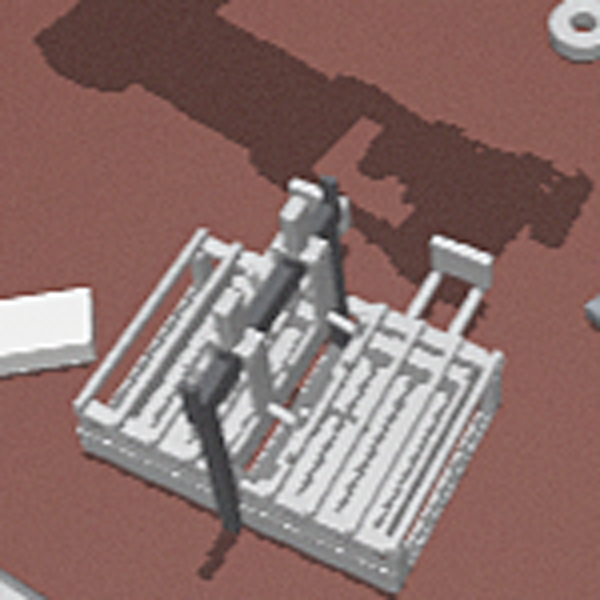

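View pics/t35z.png

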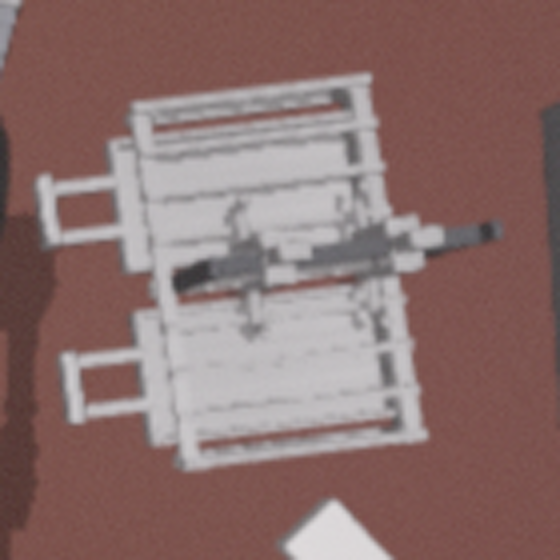

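View pics/t35.png

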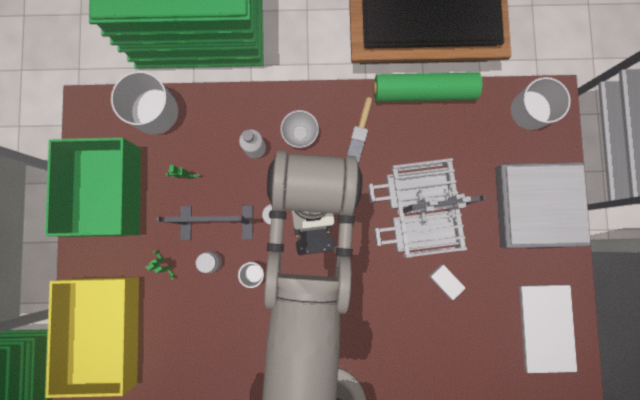

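```bash
python3 - <<'E'
from h import *
c=dict(np.load('pics/t35.npz'));g=lambda p:(360+(p[0]+.5)/4-.5,140+(p[1]+.5)/4-.5)
for n,p,z in [('A tab',(431,235),233),('B tab',(292,247),233),('A saddle',(407,244),191),('B saddle',(275,257),191),('far',(110,140),30),('far',(127,271),30),('near',(134,312),30),('near',(152,445),30)]:
    w=ray(c,g(p),z); print(n,np.round(w,1),np.round(stand_frame(w,(543.1,-244.6),.097),1))
a=cv2.imread('pics/t35.png')
cv2.imwrite('pics/t35y.png',cv2.resize(a[175:240,395:490],None,fx=8,fy=8,interpolation=2))
E
```

```text
A tab [ 554.1 -347.   233. ] [   1. -103.]
B tab [ 548.6 -261.8  233. ] [  3.8 -17.7]
A saddle [ 552.8 -345.7  191. ] [  -0.2 -101.6]
B saddle [ 546.3 -261.8  191. ] [  1.6 -17.4]
far [ 648.  -186.8   30. ] [110.   47.4]
far [ 552.5 -195.4   30. ] [14.1 48. ]
near [ 522.9 -199.3   30. ] [-15.8  47.1]
near [ 427.7 -208.4   30. ] [-111.3   47.2]
```

View pics/t35y.png

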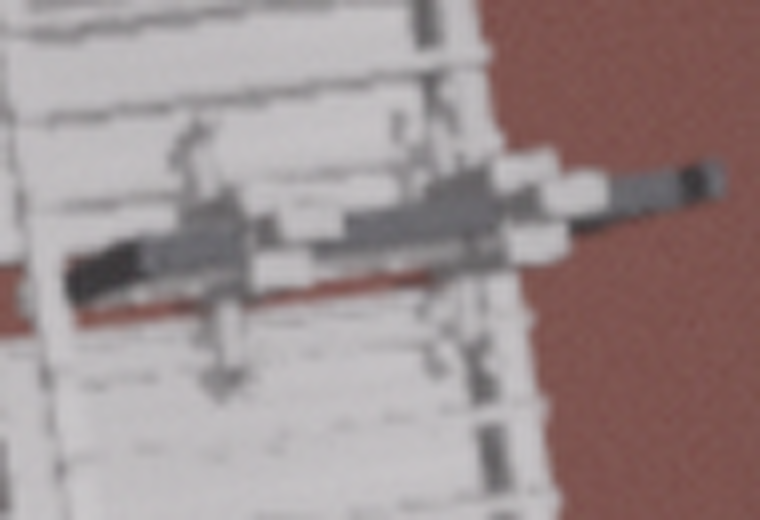

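Emit:
send_rows([
  [[0, -0.03, 0, 0, 0.05], [0, -0.036, 0.003, 0, 0.05], [0, -0.036, 0.003, 0, 0.05], [0, -0.036, 0.003, 0, 0.05], [0, -0.036, 0.003, 0, 0.05], [0, -0.036, 0.003, 0, 0.05], [0, -0.036, 0.003, 0, 0.05], [0, -0.036, 0.003, 0, 0.05], [0, -0.02, 0.002, 0, 0.05], [0, 0, 0, 0, 0.05]],
])

```text
time: 31.48
tool_pos: [572.4, -291.0, 326.5]
tcp_rot: [2.479, 1.5, 2.567]
contact_force: [0.1, 0.1, 0.0]
grip_width: 50.0
```

```bash
python3 - <<'E'
from h import *
plan(550,-300,320)
snap('wrist','w36')
a=cv2.imread('pics/w36.png')
cv2.imwrite('pics/w36z.png',cv2.resize(a[100:260,240:400],None,fx=4,fy=3.5,interpolation=2))
E
```

```text
tcp [ 572.4 -291.   326.5] jaw 0.088 t 31.48 w 50.0 F [0.1 0.1 0. ] q [-0.59  0.58  0.88 -0.    1.76 -0.68] tilt [-0.059  0.038 -0.998]
delta tool mm [  7.4  -7.3 -22.7] turn 0
```

View pics/w36z.png

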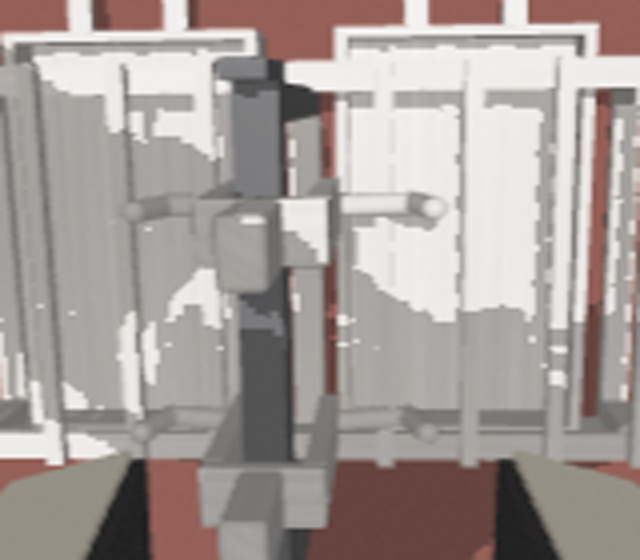

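```bash
python3 - <<'E'
from h import *
c=wcam(np.load('pics/w36.npz'));f=lambda p:(240+(p[0]+.5)/4-.5,100+(p[1]+.5)/3.5-.5)
for n,p,z in [('B tab L',(217,222),233),('B tab R',(278,219),233),('B sad L',(195,200),191),('B sad R',(332,198),191),('B hook L',(133,211),106),('B hook R',(433,208),106),('A tab L',(222,502),233),('A tab R',(281,498),233),('A sad L',(200,470),191),('A sad R',(333,466),191),('A hook L',(142,432),106),('A hook R',(427,432),106),('bar',(233,150),185),('bar',(281,150),185)]:
    w=ray(c,f(p),z); print(n,np.round(stand_frame(w,(543.1,-244.6),.097),1))
E
```

```text
B tab L [ -4.6 -11.9]
B tab R [  8.7 -11.2]
B sad L [-16.1 -10.4]
B sad R [ 18.3 -10. ]
B hook L [-50.6 -22.4]
B hook R [ 46.4 -21.5]
A tab L [ -5.5 -85.8]
A tab R [  8.2 -84.4]
A sad L [-17.5 -92.4]
A sad R [ 18.1 -90.7]
A hook L [ -51.4 -108.4]
A hook R [  45.6 -107.4]
bar [-7.   3.4]
bar [5.2 3.3]
```

```bash
python3 - <<'E'
from h import *
snap('top','t37');a=cv2.imread('pics/t37.png')
cv2.imwrite('pics/t37z.png',cv2.resize(a[140:280,340:500],None,fx=4,fy=4,interpolation=2))
E
```

```text
(no output)
```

View pics/t37z.png

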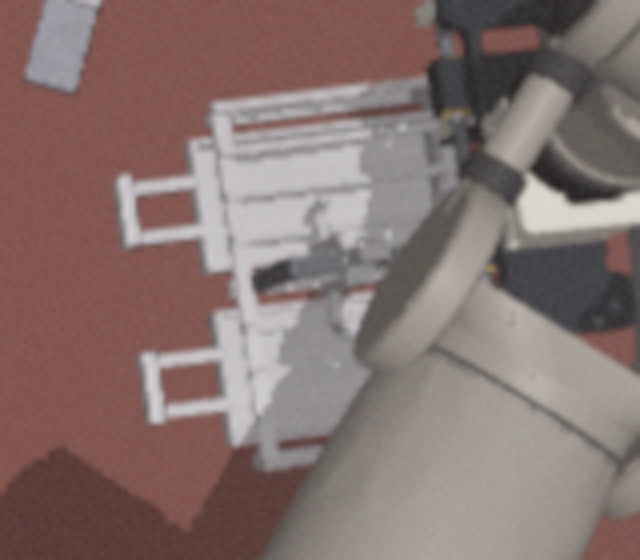

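Tray edges and handles stand where they did (front edges at x≈190–205 and 215–230 in the zoom, i.e. still home). Handing in.

```bash
python3 -c "
from plant import close_job
print(close_job())"
```

```text
the job is handed in; nothing more can be done
None
```

I slid both trays into their bays by the handle, along the bench, until they pressed the back stop at about 36 N and 22 N. Then I moved the two hangers present from the wash rail to the draining bar, one at a time. The job was handed in at about 31.5 s; no verdict was reported.

- **Trays:** the front edges measured 47–48 mm in the stand frame, where fully home is 48 mm. The centres were within about 1 mm sideways of the home points. The last top picture showed them still in the same place.
- **Hangers:** both are astride the bar, about 40 mm before and 45 mm past its middle. Both sit centred on it to within about 2 mm and are tilted an estimated 0.03 rad at most. The wash rail is empty.
- **Bystanders:** none looked moved in the last full top picture.

**Tool drift:** the tool slowly drifted to a tilt of about 0.06 rad. The second hanger was carried slightly tilted because of this, but it levelled when released.

**Disagreeing readings:** wrist and top camera readings differed by 2–4 mm in places. In the final wrist check, points on each hanger's tab and hooks differed by up to about 5 mm sideways. Both hangers showed the same pattern, so I put it down to calibration.

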